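Stick up soldering boards to dry

TASK

The damp soldering boards must dry flat: draw them one after another from the bottom of the magazine (push the black ejector knob so that the lowest board comes out under the front bar, then pull it out) and stack them all, squared up, on the steel drying rack. The first board lies on the rack's two ribs; between each board and the next put two wooden sticks crosswise, one near each end above the ribs, so that no board touches another. At last set the steel weight flat on the middle of the top board, and leave the jar, bowl and brush where they are.

Things in the scene. Friction and masses are not known exactly. Their poses are not given: they have to be found in the camera images.
- magazine: Fixed stack magazine, wooden block with aluminium corner posts. Origin at table level under the shaft's centre; local -x is the exit, z up. Floor 20 mm above the table. The shaft (123 mm along x, 53 along y) holds the boards flat in one pile, long side along x; two straps 66 to 70 mm above the table close its top.
- gate (a point): Middle of the exit gap's lower edge, outer side (magazine x = -67, 20 mm above the table). The front bar (x -61 to -67 mm, up to 66 mm height) leaves a gap 15 mm high, so only the lowest board passes. When a board's rear end is pulled past this point, those above drop to the floor.
- tongue (a point): Middle of the top of the wooden tongue, 30 mm wide, 20 mm above the table, that carries the floor on from the gap to magazine x = -206 mm; this point is at x = -137 mm. A board lies on it with both long edges overhanging free.
- ejector (a joint): Travel of the sprung ejector in m: 0 at rest to 0.05 fully pushed, along the magazine's local -x. It pushes only the lowest board, whose front end then stands about 39 mm out beyond the front bar (board centre at magazine x = -46 mm); when let go its spring takes it back to 0. Takes about 5 to 12 N.
- ejector_knob (a point): Middle of the pinchable black knob of the ejector, 16 mm (magazine x) by 24 mm (magazine y), its top 76 mm and this point 60 mm above the table; at rest it stands 135 mm behind the magazine's origin (local +x).
- rack: Fixed drying rack: dark steel plate 150 x 90 x 20 mm, long along its x, with two steel ribs 12 x 80 mm and 12 mm high across it at x = -40 and +40 mm. Origin at the table under its centre. Rib tops are 32 mm above the table.
- board1: Pale ceramic soldering board, 120 (x) x 50 (y) x 10 (z) mm, 0.12 kg; origin at its centre. All are alike and start in the magazine; two or three are present.
- board2: Pale ceramic soldering board, 120 (x) x 50 (y) x 10 (z) mm, 0.12 kg; origin at its centre. All are alike and start in the magazine; two or three are present.
- board3: Pale ceramic soldering board, 120 (x) x 50 (y) x 10 (z) mm, 0.12 kg; origin at its centre. All are alike and start in the magazine; two or three are present.
- stick1: Wooden spacer stick 80 (x) x 12 x 12 mm, origin at its centre, lying on the table. All alike; not all are needed when only two boards are present.
- stick2: Wooden spacer stick 80 (x) x 12 x 12 mm, origin at its centre, lying on the table. All alike; not all are needed when only two boards are present.
- stick3: Wooden spacer stick 80 (x) x 12 x 12 mm, origin at its centre, lying on the table. All alike; not all are needed when only two boards are present.
- stick4: Wooden spacer stick 80 (x) x 12 x 12 mm, origin at its centre, lying on the table. All alike; not all are needed when only two boards are present.
- weight: Flat steel weight, slab 90 (x) x 44 (y) x 18 mm, 0.5 kg, origin at the centre of its underside, with an upright grip block on its middle.
- weight_grip (a point): Centre of the weight's grip block: 24 (x) x 20 (y) mm, 30 mm high, this point 33 mm above the weight's underside.
- jar: Bystander: closed amber glass jar 64 mm across, 85 mm high, origin under its centre; leave alone.
- bowl: Bystander: white bowl 90 mm across, 40 mm high, origin under its centre; leave alone.
- brush: Bystander: brush lying on the bench; leave alone.
There are look-alikes about, which are no part of the job. What is shaped like the stick2 but red is not meant.

How it is judged:
By the outcome, as a careful person would: the job done as asked, in the order asked, and still so for the second after the job is handed in, with the robot touching nothing.
Of board1, board2, board3 only 2 to 3 are there at a start; the rules pass over those that are not, and their reading is None.
At some moment in a run one of weight may be knocked a few centimetres aside while the robot is not near it.
Once in a run the grip may slacken for a moment while it holds something.
It also fails if it takes over 210 s, if anything falls off the work surface, if the arm or the gripper's body presses on something with over 40 N, if the wrist force passes 120 N, or if a joint passes its speed limit or range.

ROBOT

A 6-joint arm with a two-finger parallel gripper is mounted at the origin on the work surface. World frame = base frame: x ahead of the robot, y to its left, z up, the work surface at z = 0. Lengths are in mm, angles in rad, forces in N, time in s.
With the tool pointing down it reaches from about 375 to 975 mm from the base axis. Payload 3.8 kg.
Tool frame: the origin (TCP) lies midway between the tips of the shut fingers; the grasp point (between the pads) lies 19 mm behind it; z points along the fingers, y is the line along which they close (so a half turn about z gives the same grasp; the last joint's range is limited). The gripper opens to 85 mm and grips with 20 to 120 N. Pads are 22 mm wide; open, the fingers measure 114 mm over their backs; the gripper's body (76 mm by 85 mm) begins 54 mm behind the grasp point. The pads swing forward as they close: fully open they stand 13 mm farther back than shut.
Start: joints at [-1.206, 0.264, 1.604, -0, 1.274, -0.037], TCP at [263.97, -621.239, 231.28] pointing down, gripper open.
Joint ranges: [-2.63, 2.63], [-0.94, 2.18], [0.31, 2.57], [-1.31, 4.45], [0, 2.66], [-2.55, 2.55]. Speed limits (rad/s): [2.57, 2.57, 3.14, 3.14, 3.14, 3.14].

INTERFACE

Orientations are given as a unit quaternion [w, x, y, z].
In Python, from bench import get_obs, camera, camera_params, close_job gives the robot as it stands.
- The arm moves only by the tool play_rows, never from a script. Its argument "moves" is a list of rows, each a list of 7 numbers: the shift along the tool's x, y, z in units of 15 cm (1.0 is 15 cm), then the turn, a rotation vector about the tool's x, y, z in units of pi rad (1.0 is pi rad), then the closure, from -1 (fully open) to 1 (shut). In form: [[dx, dy, dz, ax, ay, az, jaw], ...]. A call has 1 to 10 rows; each row is the pose to reach, as a shift and turn from the pose commanded when the call began, along the tool's axes at that moment, turning the shorter way round; what a row does not reach only later rows make up. A row lasts 1/8 s, in which the tool goes at most 62.5 mm and 10.7 degrees, less where a joint would pass 70% of its speed; a pose out of reach is approached as far as the arm can. A call with a number of a shift or a turn outside -1 to 1 is refused whole. A call with a gripper value outside its range is refused whole. The fingers move at their own pace and stop on an object; "squeeze" is the grip in N (left out, the last holds). Time passes only in rows, so rows that repeat a pose let the fingers close. It gives the time, the measured TCP pose, the force, the opening and the grip force at its end, in the units of the state.
- get_obs(): the state, without advancing time (a new reading comes with each control period).
- camera(name): name is "side" or "top"; returns the picture (384x512x3 uint8, red, green, blue); there is no depth.
- camera_params(name): a dict with "fx", "fy", "cx", "cy" (pixels), "rvec" (rotation vector, rad) and "tvec" (3), from world to camera coordinates, as OpenCV has them. Camera axes: x right, y down, z forward; pixel columns grow to the right and rows downward; lengths in mm; the calibration is good to about 2 mm. A picture is of the moment at which its call begins. camera_params takes no time and is no camera call.
- close_job(): hands the job in; it is judged then, once.
The state is a dict: "time": time; "joints": joint angles; "joint_velocities": joint speeds; "joint_torque": joint torques, N m; "tool_pos": TCP position; "tool_rot": TCP orientation; "force": force on the tool from outside, world axes, zero at the start; "torque": the same for the moment, N m; "width": finger opening in mm; "grip_force": force on a finger pad.
Only numpy, scipy, OpenCV 4.12 (cv2) and the standard library are available. Lean on these libraries where they do the work, as an engineer would, in place of code of your own. Each camera call takes 0.05 s, during which the arm holds its last target. There are 200 camera calls.

## Working session

There is one attempt and no reset: what is moved stays moved. The work goes in short steps, Python scripts to look and compute and a tool call to move; the robot and the scene stay as the last step left them, time stands still between calls to the robot, and variables do not carry over. Pictures are saved under pics/ and viewed, at most 14 in all, crops included, and the job is handed in when it is done.

Besides the shell and the picture viewer there is one more tool, called after ">>>" by a JSON object that holds its "op" and its "data". play_rows: Moves the arm, as the interface text tells. Its arguments: {"type":"object","properties":{"moves":{"type":"array"},"squeeze":{"type":"number"}},"required":["moves"]}

```bash
ls; mkdir -p pics; python3 - <<'E'
from bench import *
import cv2
for n in("top","side"):
    cv2.imwrite(f"pics/{n}0.png",cv2.resize(camera(n)[:,:,::-1],(800,600),interpolation=cv2.INTER_CUBIC))
    print(n,camera_params(n))
print(get_obs())
E
```

```text
pics
top {'fx': 498.3279128504938, 'fy': 498.3279128504938, 'cx': 261.80592262724787, 'cy': 192.60592238397743, 'rvec': array([ 2.21776792, -1.98392773,  0.21932979]), 'tvec': array([ -75.24749291,  654.93349914, 1293.00399481])}
side {'fx': 443.62377906790164, 'fy': 443.62377906790164, 'cx': 256.7568353315825, 'cy': 190.3139683255797, 'rvec': array([ 2.25231915, -0.4376531 ,  0.22217993]), 'tvec': array([-605.48399485,  197.47398391, 1208.01522011])}
{'time': 0.1, 'joints': array([-1.20593452e+00,  2.64687429e-01,  1.60523684e+00, -1.95956502e-05,
        1.27370043e+00, -3.69036038e-02]), 'joint_velocities': array([ 0.0004863 , -0.00122496, -0.00382412, -0.00054996,  0.00080352,
        0.00117911]), 'joint_torque': array([ 4.17750070e-04, -5.16707325e+01, -3.68589592e+01, -8.91450054e-05,
        6.25439541e-03, -1.10344280e-05]), 'tool_pos': array([ 263.7092561 , -620.63919183,  230.08036498]), 'tool_rot': array([-1.00086382e-03,  9.79889749e-01,  1.99537081e-01, -1.75100783e-04]), 'force': array([-0.46144311, -0.06532861, -1.49004007]), 'torque': array([-0.04015019, -0.01655586,  0.00579213]), 'grip_force': 0.0, 'width': 85.66557741670027}
```

View pics/top0.png

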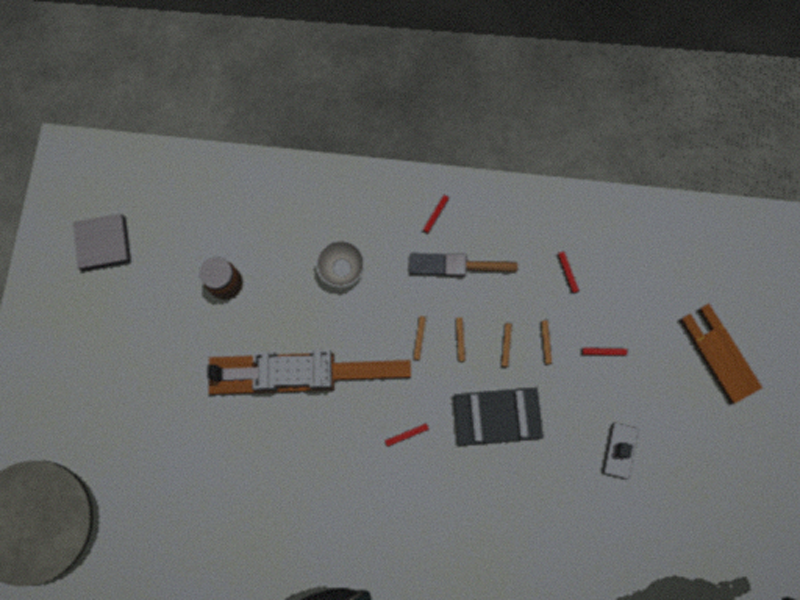

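View pics/side0.png

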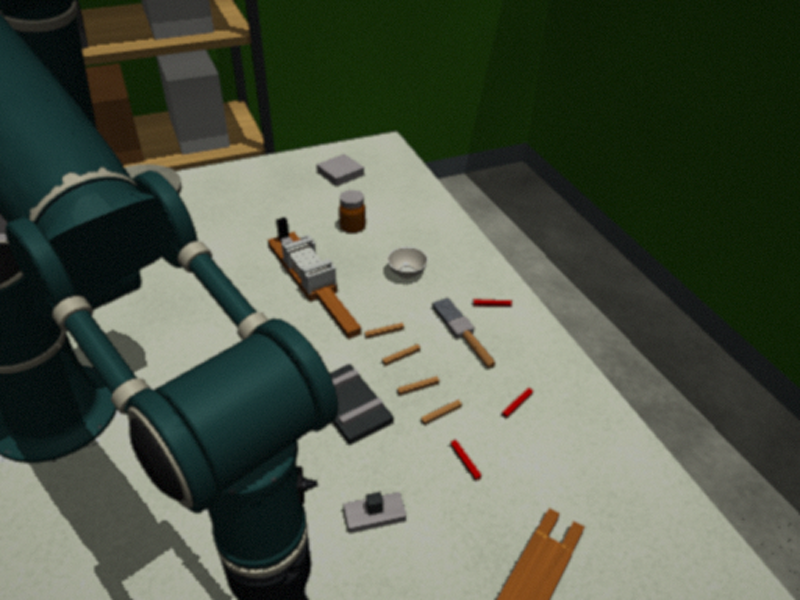

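The top view shows the magazine (210–410, 370), the rack (497, 416), four wooden sticks (420–546, 340) and the weight (621, 450). The look-alikes are four red sticks, an orange forked block and a grey box. Sticks meant: the wooden-coloured ones at (420,338), (460,340), (507,345) and (546,342). The red ones at (435,214), (568,272), (604,351) and (407,435) are excluded by colour. I'll enlarge to confirm.

```bash
cat > h.py <<'E'
import numpy as np,cv2
from bench import *
from scipy.spatial.transform import Rotation as R
def avg(n,k=4): return np.mean([camera(n).astype(float) for _ in range(k)],0).astype(np.uint8)[:,:,::-1]
def crop(im,x0,y0,w,h,s,f):
    c=cv2.resize(im[y0:y0+h,x0:x0+w],None,fx=s,fy=s,interpolation=cv2.INTER_CUBIC)
    c=cv2.convertScaleAbs(c,alpha=1.5); cv2.imwrite(f,c); 
def px2w(n,uv,z):
    p=camera_params(n);Rm=cv2.Rodrigues(p["rvec"])[0];C=-Rm.T@p["tvec"]
    d=Rm.T@np.array([(uv[0]-p["cx"])/p["fx"],(uv[1]-p["cy"])/p["fy"],1]);return (C+d*(z-C[2])/d[2])[:2]
def w2px(n,P):
    p=camera_params(n);K=np.array([[p["fx"],0,p["cx"]],[0,p["fy"],p["cy"]],[0,0,1]])
    return cv2.projectPoints(np.float64(P).reshape(-1,1,3),p["rvec"],p["tvec"],K,None)[0][:,0]
E
python3 - <<'E'
from h import *
t=avg("top");s=avg("side");np.save("t.npy",t);np.save("s.npy",s)
crop(t,125,210,145,50,5.5,"pics/a.png")
crop(t,240,190,175,120,4.5,"pics/b.png")
crop(s,165,130,70,90,6.5,"pics/c.png")
E
```

```text
(no output)
```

View pics/a.png

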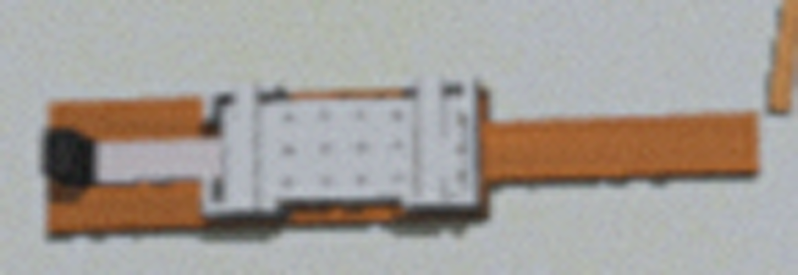

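View pics/b.png

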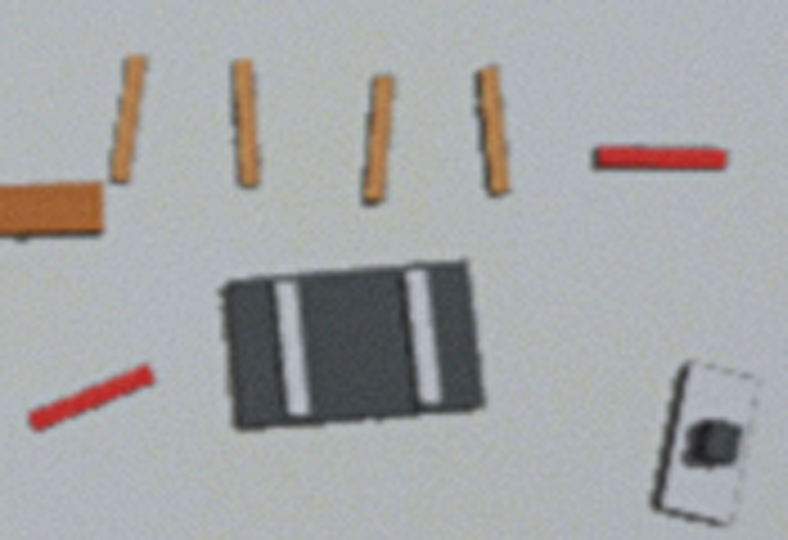

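View pics/c.png

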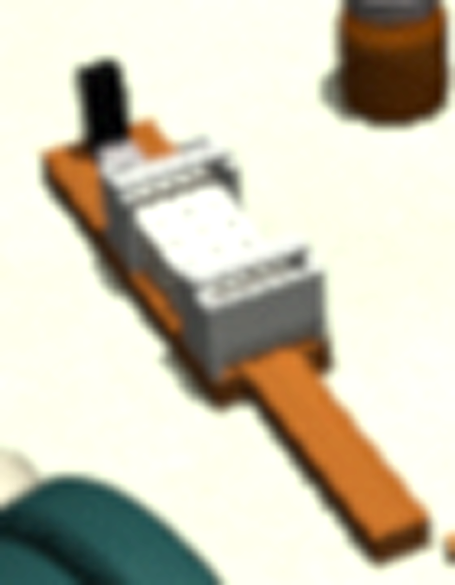

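```bash
cat > m.py <<'E'
from h import *
t=np.load("t.npy")
A=lambda x,y:(125+x/5.5-.5+.09,210+y/5.5-.5+.09)
B=lambda x,y:(240+x/4.5-.39,190+y/4.5-.39)
e=px2w("top",A(756,144),20);g=px2w("top",A(487,152),20);r=px2w("top",A(49,168.5),20)
u=(r-e)/np.linalg.norm(r-e);O=e+206*u
MO,MU=O,u;MN=np.array([-u[1],u[0]])
if __name__=="__main__":
    print("mag",O,"ux",u,np.degrees(np.arctan2(u[1],u[0])),"len e-g(139)",np.linalg.norm(e-g),"r at",(r-O)@u,"g off",(g-e)@MN)
    # sticks
    hsv=cv2.cvtColor(t,cv2.COLOR_BGR2HSV)
    m=cv2.inRange(hsv,(8,90,60),(25,255,255));m[:200]=0
    n,l,st,c=cv2.connectedComponentsWithStats(m)
    for i in range(1,n):
        if 40<st[i,4]<400:
            ys,xs=np.where(l==i);rr=cv2.boxPoints(cv2.minAreaRect(np.c_[xs,ys].astype(np.float32)))
            P=np.array([px2w("top",(x,y),12) for x,y in zip(xs,ys)]);cc=P.mean(0);w,v=np.linalg.eigh(np.cov(P.T))
            print("stick",c[i].round(1),st[i,4],cc.round(1),"len",np.sqrt(12*w[::-1]).round(1),"ang",np.degrees(np.arctan2(v[1,1],v[0,1])).round(1))
    q=[px2w("top",B(*p),20) for p in((227,284),(467,262),(484,406),(238,427))]
    print("rack",np.mean(q,0),[np.linalg.norm(q[i]-q[i-1]).round(1) for i in range(4)],np.degrees(np.arctan2(*(q[0]+q[3]-q[1]-q[2])[::-1])))
    q=[px2w("top",B(*p),32) for p in((276,282),(298,282),(310,414),(289,415),(405,270),(428,268),(440,402),(419,404))]
    a,b=np.mean(q[:4],0),np.mean(q[4:],0);print("ribs",a,b,(a+b)/2,np.linalg.norm(a-b),np.degrees(np.arctan2(*(a-b)[::-1])))
    q=[px2w("top",B(*p),18) for p in((690,362),(759,380),(727,524),(659,508))]
    print("weight",np.mean(q,0),[np.linalg.norm(q[i]-q[i-1]).round(1) for i in range(4)],np.degrees(np.arctan2(*(q[0]+q[1]-q[2]-q[3])[::-1])))
    print("grip top",px2w("top",B(722,441),48))
    s=np.load("s.npy");s=cv2.convertScaleAbs(cv2.resize(s[130:220,165:235],None,fx=6.5,fy=6.5,interpolation=cv2.INTER_CUBIC),alpha=1.2)
    for z,col in((40,(0,0,255)),(50,(255,0,0)),(20,(0,255,0))):
        p=w2px("side",[[*(O+a*u+b*MN),z] for a,b in((-60,-25),(60,-25),(60,25),(-60,25))])
        cv2.polylines(s,[((p-[165,130]+.42)*6.5).astype(int)],True,col,1)
    cv2.imwrite("pics/d.png",s)
E
python3 m.py
```

```text
mag [517.96705553 188.44294179] ux [-0.14556156  0.9893492 ] 98.36979896047511 len e-g(139) 136.34361673990878 r at 151.7083780033827 g off -0.672324736642663
stick [268.1 216. ] 98 [606.9 -26. ] len [78.7 10.2] ang 177.8
stick [294.2 216.7] 103 [612.9 -99.6] len [78.6 10.7] ang -171.2
stick [349.3 218.8] 107 [ 624.5 -255.2] len [78.3 11. ] ang -170.7
stick [323.7 220.5] 108 [ 611.6 -183.6] len [79.7 10.9] ang 179.9
stick [148.6 231.2] 186 [526.4 302.9] len [73.8 19.9] ang 96.3
stick [148.  247.5] 210 [481.1 297.3] len [73.6 22.2] ang 100.0
stick [187.4 248.7] 53 [489.8 187.5] len [54.6  7.7] ang 99.8
rack [ 481.72011643 -178.62806297] [np.float64(86.8), np.float64(148.9), np.float64(87.9), np.float64(150.5)] 101.36529579315474
ribs [ 474.49501813 -140.79520936] [ 490.58142666 -218.4620643 ] [ 482.5382224  -179.62863683] 79.31527529980441 101.70168078267864
weight [ 446.4771275  -398.32378227] [np.float64(90.5), np.float64(43.0), np.float64(89.3), np.float64(41.6)] -9.269689016487655
grip top [ 446.82398352 -398.05600786]
```

View pics/d.png

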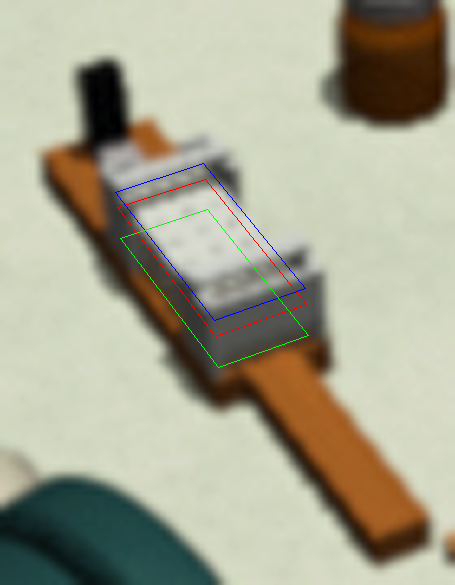

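The crop shows the magazine empty-topped at the straps, and the board outline sits between the z = 40 and z = 50 overlays. That is ambiguous for two or three boards, so I'll decide after drawing. Sizes check out: rack 150x88, ribs 79 apart, sticks 79x11, weight 90x43. Next I'll write the move planner.

```bash
cat > plan.py <<'E'
import json,math,sys,numpy as np
from m import *
U=lambda a,b=0:tuple(MO+a*MU+b*MN)   # magazine frame
TM=math.degrees(math.atan2(MU[1],MU[0]))
def load(): return json.load(open("cmd.json"))
def wrap(a): return (a+180)%360-180
def plan(wps,start=None):
    """wps: (x,y,z,theta). prints calls: [dx,dy,dz,0,0,az], rows. saves end pose"""
    p=list(start or load())
    for w in wps:
        w=list(w);dth=wrap(w[3]-p[3])
        d=np.array(w[:3])-p[:3]
        t=math.radians(p[3])
        n=1
        while True:
            q=p[:];out=[];ok=True
            for i in range(n):
                t=math.radians(q[3]);s=d/n
                v=np.array([s[0]*math.cos(t)+s[1]*math.sin(t),s[0]*math.sin(t)-s[1]*math.cos(t),-s[2]])/150
                r=math.ceil(max(np.linalg.norm(s)/62.5,abs(dth/n)/10.7))
                if abs(v).max()>1 or r>9: ok=False;break
                vr=[round(float(a),3) for a in v];ar=round(-dth/n/180,4)
                out.append((vr+[0,0,ar],r))
                v=np.array(vr)*150
                q=[q[0]+v[0]*math.cos(t)+v[1]*math.sin(t),q[1]+v[0]*math.sin(t)-v[1]*math.cos(t),q[2]-v[2],wrap(q[3]-ar*180)]
            if ok: break
            n+=1
        p=q
        for o in out: print(*o)
        print("   ->",[round(float(a),1) for a in p])
    json.dump([float(a) for a in p],open("cmd.json","w"))
def th(o): 
    x=R.from_quat(np.roll(o["tool_rot"],-1)).as_matrix()[:,0];return math.degrees(math.atan2(x[1],x[0]))
def state():
    o=get_obs();print("t",round(o["time"],2),"pos",o["tool_pos"].round(1),"th",round(th(o),2),"w",round(o["width"],1),"gf",round(o["grip_force"],1),"F",o["force"].round(1));return o
E
python3 - <<'E'
from plan import *
k=U(135);print(k,TM)
plan([(500,-150,200,60),(*k,160,TM),(*k,100,TM),(*k,47,TM)],[263.97,-621.24,231.28,23.02])
E
```

```text
(np.float64(498.3162455588242), np.float64(322.00508338844816)) 98.36979896047511
[0.669, -0.569, 0.052, 0, 0, -0.0514] 3
[0.752, -0.454, 0.052, 0, 0, -0.0514] 3
[0.815, -0.327, 0.052, 0, 0, -0.0514] 3
[0.857, -0.192, 0.052, 0, 0, -0.0514] 3
   -> [500.0, -150.1, 200.1, 60.0]
[0.68, -0.395, 0.067, 0, 0, -0.0533] 2
[0.737, -0.277, 0.067, 0, 0, -0.0533] 2
[0.772, -0.15, 0.067, 0, 0, -0.0533] 2
[0.787, -0.019, 0.067, 0, 0, -0.0533] 2
   -> [498.3, 322.0, 159.9, 98.4]
[-0.0, 0.0, 0.399, 0, 0, 0.0002] 1
   -> [498.3, 322.0, 100.0, 98.4]
[-0.0, 0.0, 0.354, 0, 0, -0.0] 1
   -> [498.3, 322.0, 46.9, 98.4]
```

>>> {"op": "play_rows", "data": {"moves": [[0.669,-0.569,0.052,0,0,-0.0514,-1],[0.669,-0.569,0.052,0,0,-0.0514,-1],[0.669,-0.569,0.052,0,0,-0.0514,-1],[0.669,-0.569,0.052,0,0,-0.0514,-1]], "squeeze": 60}}

```text
time: 1.0
tool_pos: [323.3, -503.5, 223.9]
tool_rot: [0.001, 0.96, 0.279, -0.0]
force: [0.5, -0.8, 0.7]
width: 85.3
grip_force: 0.0
```

>>> {"op": "play_rows", "data": {"moves": [[0.752,-0.454,0.052,0,0,-0.0514,-1],[0.752,-0.454,0.052,0,0,-0.0514,-1],[0.752,-0.454,0.052,0,0,-0.0514,-1],[0.752,-0.454,0.052,0,0,-0.0514,-1]]}}

```text
time: 1.5
tool_pos: [382.1, -386.9, 216.1]
tool_rot: [0.001, 0.935, 0.355, -0.0]
force: [0.0, 0.6, -0.3]
width: 85.6
grip_force: 0.0
```

>>> {"op": "play_rows", "data": {"moves": [[0.815,-0.327,0.052,0,0,-0.0514,-1],[0.815,-0.327,0.052,0,0,-0.0514,-1],[0.815,-0.327,0.052,0,0,-0.0514,-1],[0.815,-0.327,0.052,0,0,-0.0514,-1]]}}

```text
time: 2.0
tool_pos: [441.1, -269.4, 208.2]
tool_rot: [0.001, 0.903, 0.429, -0.0]
force: [0.2, 0.1, 0.5]
width: 85.5
grip_force: 0.0
```

>>> {"op": "play_rows", "data": {"moves": [[0.857,-0.192,0.052,0,0,-0.0514,-1],[0.857,-0.192,0.052,0,0,-0.0514,-1],[0.857,-0.192,0.052,0,0,-0.0514,-1],[0.857,-0.192,0.052,0,0,-0.0514,-1]]}}

```text
time: 2.5
tool_pos: [500.0, -151.7, 200.2]
tool_rot: [0.0, 0.866, 0.5, -0.0]
force: [0.1, -0.0, 0.1]
width: 85.4
grip_force: 0.0
```

>>> {"op": "play_rows", "data": {"moves": [[0.68,-0.395,0.067,0,0,-0.0533,-1],[0.68,-0.395,0.067,0,0,-0.0533,-1],[0.68,-0.395,0.067,0,0,-0.0533,-1]]}}

```text
time: 2.88
tool_pos: [499.0, -31.6, 189.8]
tool_rot: [-0.0, 0.821, 0.572, -0.0]
force: [0.1, -0.3, 0.4]
width: 85.2
grip_force: 0.0
```

>>> {"op": "play_rows", "data": {"moves": [[0.737,-0.277,0.067,0,0,-0.0533,-1],[0.737,-0.277,0.067,0,0,-0.0533,-1],[0.737,-0.277,0.067,0,0,-0.0533,-1]]}}

```text
time: 3.25
tool_pos: [499.5, 86.3, 179.9]
tool_rot: [0.0, 0.77, 0.638, -0.0]
force: [0.4, -1.0, -0.2]
width: 85.5
grip_force: 0.0
```

>>> {"op": "play_rows", "data": {"moves": [[0.772,-0.15,0.067,0,0,-0.0533,-1],[0.772,-0.15,0.067,0,0,-0.0533,-1],[0.772,-0.15,0.067,0,0,-0.0533,-1]]}}

```text
time: 3.62
tool_pos: [499.8, 204.0, 169.9]
tool_rot: [0.0, 0.714, 0.7, 0.0]
force: [-0.9, -0.4, -0.3]
width: 85.0
grip_force: 0.0
```

>>> {"op": "play_rows", "data": {"moves": [[0.787,-0.019,0.067,0,0,-0.0533,-1],[0.787,-0.019,0.067,0,0,-0.0533,-1],[0.787,-0.019,0.067,0,0,-0.0533,-1],[0.787,-0.019,0.067,0,0,-0.0533,-1]]}}

```text
time: 4.12
tool_pos: [499.4, 319.4, 159.8]
tool_rot: [0.001, 0.654, 0.756, -0.001]
force: [-0.7, 0.0, 0.0]
width: 85.8
grip_force: 0.0
```

>>> {"op": "play_rows", "data": {"moves": [[0,0,0.4,0,0,0,-1],[0,0,0.4,0,0,0,-1],[0,0,0.6,0,0,0,-1],[0,0,0.753,0,0,0,-1],[0,0,0.753,0,0,0,-1]]}}

```text
time: 4.75
tool_pos: [498.1, 320.1, 46.9]
tool_rot: [-0.0, 0.654, 0.756, -0.001]
force: [0.6, 0.6, 0.5]
width: 85.7
grip_force: 0.0
```

```bash
python3 - <<'E'
from plan import *
state();t=avg("top",2);s=avg("side",2)
a=cv2.resize(t[205:265,125:205],None,fx=5,fy=5,interpolation=cv2.INTER_CUBIC);b=cv2.resize(s[110:190,160:235],None,fx=5,fy=5,interpolation=cv2.INTER_CUBIC)
c=np.zeros((400,800,3),np.uint8);c[:300,:400]=a;c[:400,400:775]=b;cv2.imwrite("pics/e.png",c)
E
```

```text
t 4.75 pos [498.1 320.1  46.9] th 98.31 w 85.7 gf 0.0 F [0.6 0.6 0.5]
```

View pics/e.png

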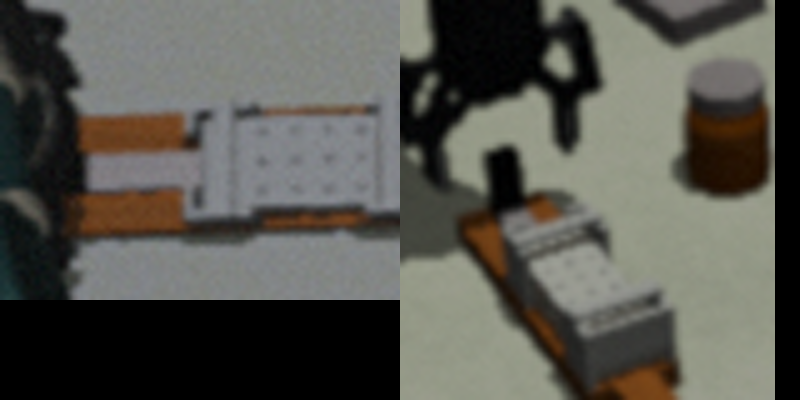

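Gripper straddles the knob (side crop knob at (505,175), fingers at (440,180) and (567,145)). Now pinch and push.

>>> {"op": "play_rows", "data": {"moves": [[0,0,0,0,0,0,0.2],[0,0,0,0,0,0,1],[0,0,0,0,0,0,1],[0,0,0,0,0,0,1],[0,0,0,0,0,0,1],[0,0,0,0,0,0,1]], "squeeze": 70}}

```text
time: 5.7
tool_pos: [499.2, 322.4, 47.4]
tool_rot: [0.0, 0.653, 0.757, 0.001]
force: [4.3, 0.7, 0.4]
width: 23.0
grip_force: 70.5
```

```bash
python3 - <<'E'
from plan import *
o=state();p=o["tool_pos"][:2]-MO;print(p@MU,p@MN)
E
```

```text
t 5.7 pos [499.2 322.4  47.4] th 98.41 w 23.0 gf 70.5 F [4.3 0.7 0.4]
135.2082210253831 -0.9730833436942619
```

>>> {"op": "play_rows", "data": {"moves": [[-0.08,0,0,0,0,0,1],[-0.16,0,0,0,0,0,1],[-0.24,0,0,0,0,0,1],[-0.3,0,0,0,0,0,1],[-0.335,0,0,0,0,0,1],[-0.34,0,0,0,0,0,1],[-0.34,0,0,0,0,0,1],[-0.34,0,0,0,0,0,1]]}}

```text
time: 6.7
tool_pos: [506.5, 273.1, 47.4]
tool_rot: [-0.0, 0.654, 0.757, 0.002]
force: [3.1, 5.3, -0.6]
width: 23.0
grip_force: 70.4
```

```bash
python3 - <<'E'
from plan import *
o=state();p=o["tool_pos"][:2]-MO;print(p@MU,p@MN)
t=avg("top",3);crop(t,125,205,145,60,5.5,"pics/f.png")
E
```

```text
t 6.7 pos [506.5 273.1  47.4] th 98.38 w 23.0 gf 70.4 F [ 3.1  5.3 -0.6]
85.47146253366813 -0.9930837104008214
```

View pics/f.png

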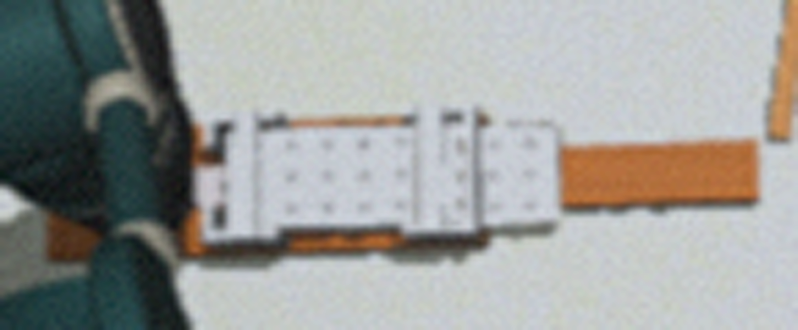

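The board protrudes, front edge at crop (559, 122–222). Next: ride the knob back, release and go to the board.

```bash
python3 - <<'E'
from plan import *
for q in((559,172),(520,126),(520,221)):
    w=px2w("top",(125+q[0]/5.5-.41,205+q[1]/5.5-.41),30)-MO;print(w@MU,w@MN)
k=U(135)
g=U(-88,-1)
plan([(*g,150,TM),(*g,60,TM),(*g,13,TM)],[k[0],k[1],150,TM])
E
```

```text
-106.808545030475 -1.8994922060196484
-87.59547565643513 -25.92398552648016
-86.77854302115017 22.097348572906125
[-0.743, 0.003, -0.0, 0, 0, -0.0] 2
[-0.743, 0.003, -0.0, 0, 0, -0.0] 2
   -> [531.7, 101.6, 150.0, 98.4]
[-0.001, 0.001, 0.6, 0, 0, -0.0] 2
   -> [531.8, 101.5, 60.0, 98.4]
[0.0, -0.0, 0.313, 0, 0, -0.0] 1
   -> [531.8, 101.5, 13.0, 98.4]
```

>>> {"op": "play_rows", "data": {"moves": [[0.08,0,0,0,0,0,1],[0.16,0,0,0,0,0,1],[0.24,0,0,0,0,0,1],[0.3,0,0,0,0,0,1],[0.34,0,0,0,0,0,1],[0.34,0,0,0,0,0,-1],[0.34,0,0,0,0,0,-1],[0.34,0,0,0,0,0,-1],[0.34,0,0,0,0,0,-1]]}}

```text
time: 7.98
tool_pos: [497.8, 321.9, 46.7]
tool_rot: [-0.0, 0.653, 0.757, -0.0]
force: [0.6, 0.1, -0.3]
width: 85.7
grip_force: 0.0
```

>>> {"op": "play_rows", "data": {"moves": [[0,0,-0.3,0,0,0,-1],[0,0,-0.687,0,0,0,-1],[0,0,-0.687,0,0,0,-1],[0,0,-0.687,0,0,0,-1]]}}

```text
time: 8.48
tool_pos: [498.2, 322.0, 150.2]
tool_rot: [0.0, 0.653, 0.757, 0.0]
force: [0.1, -1.5, -0.8]
width: 85.3
grip_force: 0.0
```

>>> {"op": "play_rows", "data": {"moves": [[-0.743,0.005,0,0,0,0,-1],[-0.743,0.005,0,0,0,0,-1],[-0.743,0.005,0,0,0,0,-1]]}}

```text
time: 8.85
tool_pos: [513.9, 208.5, 147.5]
tool_rot: [-0.001, 0.655, 0.756, -0.002]
force: [0.3, 0.4, -0.4]
width: 85.8
grip_force: 0.0
```

>>> {"op": "play_rows", "data": {"moves": [[-0.743,0.005,0,0,0,0,-1],[-0.743,0.005,0,0,0,0,-1],[-0.743,0.005,0,0,0,0,-1],[-0.743,0.005,0,0,0,0,-1]]}}

```text
time: 9.35
tool_pos: [531.6, 102.5, 148.8]
tool_rot: [-0.001, 0.654, 0.757, -0.001]
force: [0.1, -0.3, -0.2]
width: 85.5
grip_force: 0.0
```

>>> {"op": "play_rows", "data": {"moves": [[0,0,0.4,0,0,0,-1],[0,0,0.6,0,0,0,-1],[0,0,0.76,0,0,0,-1],[0,0,0.92,0,0,0,-1],[0,0,0.92,0,0,0,-1],[0,0,0.92,0,0,0,1],[0,0,0.92,0,0,0,1],[0,0,0.92,0,0,0,1],[0,0,0.92,0,0,0,1]], "squeeze": 60}}

```text
time: 10.48
tool_pos: [533.6, 102.3, 13.7]
tool_rot: [0.001, 0.653, 0.757, 0.001]
force: [-1.4, 1.4, 7.2]
width: 48.1
grip_force: 62.7
```

```bash
python3 - <<'E'
from plan import *
o=state();p=o["tool_pos"][:2]-MO;print(p@MU,p@MN)
E
```

```text
t 10.47 pos [533.6 102.3  13.7] th 98.39 w 48.1 gf 62.7 F [-1.4  1.4  7.2]
-87.48326906377302 -2.907168177450137
```

>>> {"op": "play_rows", "data": {"moves": [[-0.08,0.008,-0.008,0,0,0,1],[-0.16,0.008,-0.008,0,0,0,1],[-0.24,0.008,-0.008,0,0,0,1],[-0.32,0.008,-0.008,0,0,0,1],[-0.4,0.008,-0.008,0,0,0,1],[-0.48,0.008,-0.008,0,0,0,1],[-0.56,0.008,-0.008,0,0,0,1],[-0.613,0.008,-0.005,0,0,0,1],[-0.613,0.008,0,0,0,0,1],[-0.613,0.008,0,0,0,0,1]]}}

```text
time: 11.72
tool_pos: [548.2, 9.2, 13.6]
tool_rot: [0.001, 0.654, 0.757, 0.0]
force: [-2.2, -1.0, 12.2]
width: 48.4
grip_force: 63.3
```

```bash
python3 - <<'E'
from plan import *
o=state();p=o["tool_pos"][:2]-MO;print(p@MU,p@MN)
E
```

```text
t 11.72 pos [548.2   9.2  13.6] th 98.38 w 48.4 gf 63.3 F [-2.2 -1.  12.2]
-181.76526199134253 -3.8302725443295764
```

>>> {"op": "play_rows", "data": {"moves": [[0,0,0,0,0,0,-1],[0,0,0,0,0,0,-1],[0,0,0,0,0,0,-1],[0.1,0,-0.4,0,0,0,-1],[0.307,0,-0.5,0,0,0,-1],[0.307,0,-0.5,0,0,0,-1],[0.307,0,-0.5,0,0,0,-1]]}}

```text
time: 12.6
tool_pos: [539.4, 56.1, 86.0]
tool_rot: [-0.0, 0.653, 0.757, -0.001]
force: [-0.5, -0.2, -0.1]
width: 85.3
grip_force: 0.0
```

```bash
python3 - <<'E'
from plan import *
o=state();p=o["tool_pos"][:2]-MO;print(p@MU,p@MN)
s=avg("side",3);crop(s,160,110,130,120,4.8,"pics/g.png")
E
```

```text
t 12.6 pos [539.4  56.1  86. ] th 98.45 w 85.3 gf 0.0 F [-0.5 -0.2 -0.1]
-134.0114186077391 -1.934948846499404
```

View pics/g.png

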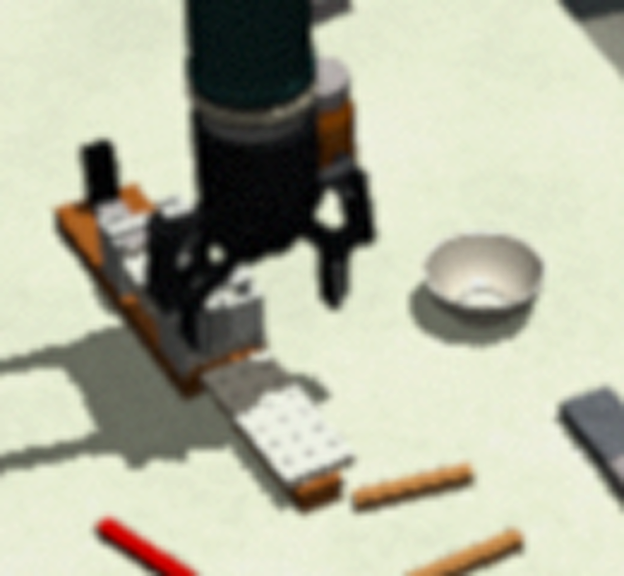

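The board lies on the tongue, crop (200–350, 370–480), clear of the gate, its front just short of the tongue's end.

>>> {"op": "play_rows", "data": {"moves": [[-0.04,0.007,0.25,0,0,0,-1],[-0.04,0.007,0.4,0,0,0,-1],[-0.04,0.007,0.487,0,0,0,-1],[-0.04,0.007,0.487,0,0,0,-1],[-0.04,0.007,0.487,0,0,0,1],[-0.04,0.007,0.487,0,0,0,1],[-0.04,0.007,0.487,0,0,0,1],[-0.04,0.007,0.487,0,0,0,1],[-0.04,0.007,0.487,0,0,0,1]], "squeeze": 70}}

```text
time: 13.88
tool_pos: [543.7, 50.9, 15.5]
tool_rot: [0.001, 0.653, 0.757, 0.001]
force: [-0.4, 0.1, 6.4]
width: 48.1
grip_force: 73.8
```

```bash
python3 - <<'E'
from plan import *
o=state();p=o["tool_pos"][:2]-MO;print(p@MU,p@MN)
E
```

```text
t 13.88 pos [543.7  50.9  15.5] th 98.41 w 48.1 gf 73.8 F [-0.4  0.1  6.4]
-139.86435319429313 -5.466283974952108
```

>>> {"op": "play_rows", "data": {"moves": [[0,0,-0.05,0,0,0,1],[0,0,-0.2,0,0,0,1],[0,0,-0.4,0,0,0,1],[0,0,-0.6,0,0,0,1],[0,0,-0.6,0,0,0,1],[0,0,-0.6,0,0,0,1],[0,0,-0.6,0,0,0,1]]}}

```text
time: 14.75
tool_pos: [540.6, 50.7, 102.0]
tool_rot: [-0.001, 0.653, 0.757, -0.001]
force: [-0.4, -0.6, -1.1]
width: 48.1
grip_force: 73.0
```

```bash
python3 - <<'E'
from plan import *
o=state();p=o["tool_pos"]
plan([(482.2,-179.2,104,101.5),(482.2,-179.2,50,101.5)],[*map(float,p),th(o)])
E
```

```text
t 14.75 pos [540.6  50.7 102. ] th 98.41 w 48.1 gf 73.0 F [-0.4 -0.6 -1.1]
[-0.73, -0.305, -0.007, 0, 0, -0.0086] 2
[-0.721, -0.324, -0.007, 0, 0, -0.0086] 2
   -> [482.2, -179.3, 104.1, 101.5]
[0.0, 0.0, 0.361, 0, 0, 0.0] 1
   -> [482.2, -179.3, 50.0, 101.5]
```

>>> {"op": "play_rows", "data": {"moves": [[-0.2,-0.08,0,0,0,-0.002,1],[-0.45,-0.18,0,0,0,-0.005,1],[-0.73,-0.305,-0.007,0,0,-0.0086,1],[-0.73,-0.305,-0.007,0,0,-0.0086,1]]}}

```text
time: 15.25
tool_pos: [511.1, -66.4, 103.5]
tool_rot: [-0.001, 0.645, 0.765, -0.001]
force: [-0.0, -0.3, -1.0]
width: 48.3
grip_force: 73.0
```

>>> {"op": "play_rows", "data": {"moves": [[-0.25,-0.11,0,0,0,-0.003,1],[-0.5,-0.22,0,0,0,-0.006,1],[-0.65,-0.29,0,0,0,-0.0086,1],[-0.721,-0.324,-0.007,0,0,-0.0086,1],[-0.721,-0.324,-0.007,0,0,-0.0086,1],[-0.721,-0.324,0.15,0,0,-0.0086,1],[-0.721,-0.324,0.354,0,0,-0.0086,1],[-0.721,-0.324,0.354,0,0,-0.0086,1],[-0.721,-0.324,0.354,0,0,-0.0086,1],[-0.721,-0.324,0.354,0,0,-0.0086,1]]}}

```text
time: 16.5
tool_pos: [485.1, -179.3, 53.4]
tool_rot: [0.001, 0.633, 0.775, 0.0]
force: [0.4, 0.2, -1.2]
width: 48.0
grip_force: 73.0
```

```bash
python3 - <<'E'
from plan import *
for i in range(3): o=state();camera("top")
c=cv2.resize(avg("top",2)[230:310,270:370],None,fx=6,fy=6);cv2.imwrite("pics/h.png",c)
E
```

```text
t 16.5 pos [ 485.1 -179.3   53.4] th 101.53 w 48.0 gf 73.0 F [ 0.4  0.2 -1.2]
t 16.55 pos [ 485.  -179.4   53.4] th 101.52 w 47.9 gf 73.0 F [-0.   0.  -0.6]
t 16.6 pos [ 484.8 -179.5   53.2] th 101.51 w 48.0 gf 73.0 F [ 0.5 -0.5 -1.6]
```

View pics/h.png

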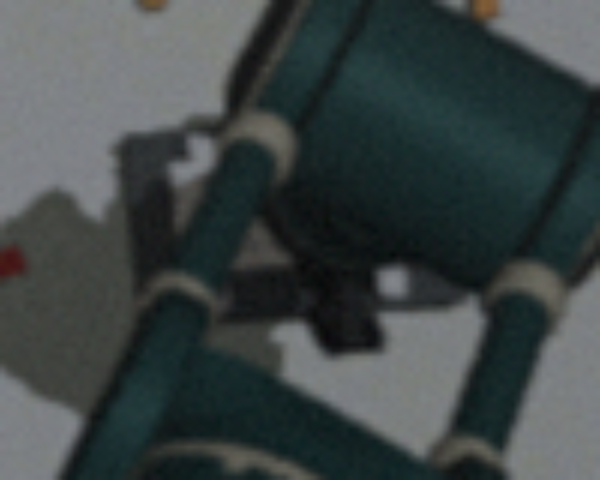

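>>> {"op": "play_rows", "data": {"moves": [[0,0,0.06,0,0,0,1],[0,0,0.12,0,0,0,1],[0,0,0.14,0,0,0,1],[0,0,0.14,0,0,0,1],[0,0,0.14,0,0,0,1],[0,0,0.14,0,0,0,1],[0,0,0.14,0,0,0,1]]}}

```text
time: 17.62
tool_pos: [483.9, -179.3, 31.2]
tool_rot: [0.0, 0.633, 0.774, 0.0]
force: [0.0, 0.8, -1.4]
width: 48.2
grip_force: 73.0
```

```bash
python3 - <<'E'
from plan import *
for i in range(2): o=state();camera("top")
E
```

```text
t 17.62 pos [ 483.9 -179.3   31.2] th 101.5 w 48.2 gf 73.0 F [ 0.   0.8 -1.4]
t 17.68 pos [ 483.9 -179.3   31.1] th 101.5 w 48.1 gf 73.0 F [-0.3  0.1 -1.5]
```

>>> {"op": "play_rows", "data": {"moves": [[0.002,-0.01,0.012,0,0,0,1],[0.002,-0.01,0.024,0,0,0,1],[0.002,-0.01,0.028,0,0,0,1],[0.002,-0.01,0.028,0,0,0,1],[0.002,-0.01,0.028,0,0,0,1]]}}

```text
time: 18.35
tool_pos: [482.0, -179.1, 27.5]
tool_rot: [-0.0, 0.633, 0.774, -0.0]
force: [-3.8, 0.9, 7.0]
width: 48.1
grip_force: 73.9
```

>>> {"op": "play_rows", "data": {"moves": [[0,0,0,0,0,0,0.2],[0,0,0,0,0,0,0],[0,0,0,0,0,0,-1],[0,0,0,0,0,0,-1],[0,0,-0.3,0,0,0,-1],[0,0,-0.8,0,0,0,-1],[0,0,-0.8,0,0,0,-1],[0,0,-0.8,0,0,0,-1]]}}

```text
time: 19.35
tool_pos: [483.1, -179.5, 147.8]
tool_rot: [0.001, 0.633, 0.774, 0.0]
force: [-1.7, 0.5, -0.8]
width: 85.2
grip_force: 0.0
```

>>> {"op": "play_rows", "data": {"moves": [[0.6,0.8,0,0,0,0,-1],[0.6,0.8,0,0,0,0,-1],[0.6,0.8,0,0,0,0,-1],[0.6,0.8,0,0,0,0,-1]]}}

```text
time: 19.85
tool_pos: [581.1, -65.8, 144.3]
tool_rot: [-0.002, 0.632, 0.775, -0.001]
force: [0.4, 0.1, 0.5]
width: 85.6
grip_force: 0.0
```

```bash
python3 - <<'E'
from plan import *
state();t=avg("top",4);np.save("t1.npy",t);crop(t,125,200,250,110,3.2,"pics/i.png")
E
```

```text
t 19.85 pos [581.1 -65.8 144.3] th 101.66 w 85.6 gf 0.0 F [0.4 0.1 0.5]
```

View pics/i.png

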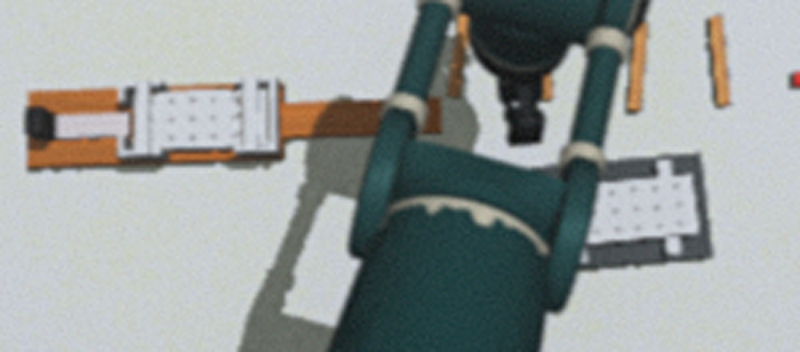

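```bash
python3 - <<'E'
from plan import *
plan([(606.9,-26,100,-2.2),(606.9,-26,40,-2.2),(606.9,-26,5,-2.2),(606.9,-26,80,-2.2),(474.2,-140,80,11.5),(474.2,-140,47,11.5)],[581.9,-67.2,146,101.5])
E
```

```text
[0.118, 0.109, 0.153, 0, 0, 0.2881] 5
[0.159, -0.025, 0.153, 0, 0, 0.2881] 5
   -> [607.0, -26.0, 100.1, -2.2]
[-0.001, 0.0, 0.401, 0, 0, -0.0001] 1
   -> [606.8, -26.0, 39.9, -2.2]
[0.0, 0.0, 0.233, 0, 0, 0.0] 1
   -> [606.8, -26.0, 5.0, -2.2]
[0.0, 0.0, -0.5, 0, 0, 0.0] 2
   -> [606.8, -26.0, 80.0, -2.2]
[-0.854, 0.793, -0.0, 0, 0, -0.0761] 3
   -> [474.3, -139.9, 80.0, 11.5]
[-0.0, 0.0, 0.22, 0, 0, -0.0] 1
   -> [474.3, -139.9, 47.0, 11.5]
```

>>> {"op": "play_rows", "data": {"moves": [[0.118,0.109,0.153,0,0,0.2881,0],[0.118,0.109,0.153,0,0,0.2881,0],[0.118,0.109,0.153,0,0,0.2881,0],[0.118,0.109,0.153,0,0,0.2881,0],[0.118,0.109,0.153,0,0,0.2881,0],[0.118,0.109,0.153,0,0,0.2881,0]]}}

```text
time: 20.8
tool_pos: [593.6, -47.7, 123.8]
tool_rot: [0.0, 0.908, 0.42, -0.0]
force: [-0.1, -0.3, 0.8]
width: 42.7
grip_force: 0.0
```

>>> {"op": "play_rows", "data": {"moves": [[0.159,-0.025,0.153,0,0,0.2881,0],[0.159,-0.025,0.153,0,0,0.2881,0],[0.159,-0.025,0.153,0,0,0.2881,0],[0.159,-0.025,0.153,0,0,0.2881,0],[0.159,-0.025,0.153,0,0,0.2881,0],[0.159,-0.025,0.153,0,0,0.2881,0],[0.159,-0.025,0.153,0,0,0.2881,0],[0.159,-0.025,0.153,0,0,0.2881,0]]}}

```text
time: 21.8
tool_pos: [606.8, -26.1, 100.8]
tool_rot: [0.0, 1.0, -0.018, 0.0]
force: [-0.1, -0.5, 0.8]
width: 42.5
grip_force: 0.0
```

```bash
python3 - <<'E'
from plan import *
state()
E
```

```text
t 21.8 pos [606.8 -26.1 100.8] th -2.11 w 42.5 gf 0.0 F [-0.1 -0.5  0.8]
```

Tracking is good. Now pick stick A.

>>> {"op": "play_rows", "data": {"moves": [[0,0,0.3,0,0,0,0],[0,0,0.5,0,0,0,0],[0,0,0.6,0,0,0,0],[0,0,0.634,0,0,0,0],[0,0,0.634,0,0,0,0],[0,0,0.634,0,0,0,1],[0,0,0.634,0,0,0,1],[0,0,0.634,0,0,0,1],[0,0,0.634,0,0,0,1]], "squeeze": 60}}

```text
time: 22.92
tool_pos: [608.1, -26.0, 7.2]
tool_rot: [0.0, 1.0, -0.019, 0.001]
force: [-0.6, 0.9, 6.1]
width: 9.1
grip_force: 59.8
```

>>> {"op": "play_rows", "data": {"moves": [[0,0,-0.1,0,0,0,1],[0,0,-0.3,0,0,0,1],[0,0,-0.5,0,0,0,1],[0,0,-0.5,0,0,0,1],[0,0,-0.5,0,0,0,1]]}}

```text
time: 23.55
tool_pos: [606.5, -25.8, 80.5]
tool_rot: [0.0, 1.0, -0.019, -0.0]
force: [-0.2, 0.1, 0.1]
width: 9.7
grip_force: 59.0
```

>>> {"op": "play_rows", "data": {"moves": [[-0.2,0.2,0,0,0,-0.02,1],[-0.4,0.38,0,0,0,-0.04,1],[-0.6,0.57,0,0,0,-0.06,1],[-0.8,0.75,0,0,0,-0.0761,1],[-0.854,0.793,0,0,0,-0.0761,1],[-0.854,0.793,0,0,0,-0.0761,1],[-0.854,0.793,0,0,0,-0.0761,1],[-0.854,0.793,0,0,0,-0.0761,1],[-0.854,0.793,0,0,0,-0.0761,1]]}}

```text
time: 24.68
tool_pos: [474.9, -139.3, 80.7]
tool_rot: [-0.0, 0.995, 0.1, 0.0]
force: [0.7, -0.3, -0.7]
width: 9.6
grip_force: 59.0
```

```bash
python3 - <<'E'
from plan import *
state()
E
```

```text
t 24.68 pos [ 474.9 -139.3   80.7] th 11.53 w 9.6 gf 59.0 F [ 0.7 -0.3 -0.7]
```

>>> {"op": "play_rows", "data": {"moves": [[-0.004,0.004,0.1,0,0,0,1],[-0.004,0.004,0.17,0,0,0,1],[-0.004,0.004,0.205,0,0,0,1],[-0.004,0.004,0.213,0,0,0,1],[-0.004,0.004,0.213,0,0,0,1],[-0.004,0.004,0.213,0,0,0,1]]}}

```text
time: 25.42
tool_pos: [473.5, -140.5, 49.2]
tool_rot: [-0.0, 0.995, 0.1, -0.001]
force: [-3.9, 0.5, 7.0]
width: 9.5
grip_force: 59.9
```

>>> {"op": "play_rows", "data": {"moves": [[0,0,0,0,0,0,0.6],[0,0,0,0,0,0,0.3],[0,0,0,0,0,0,0],[0,0,-0.2,0,0,0,0],[0,0,-0.4,0,0,0,0],[0,0,-0.4,0,0,0,0]]}}

```text
time: 26.18
tool_pos: [476.2, -141.3, 111.3]
tool_rot: [0.001, 0.995, 0.1, 0.003]
force: [0.4, -0.1, -0.8]
width: 43.0
grip_force: 0.0
```

```bash
python3 - <<'E'
from plan import *
state()
plan([(612.9,-99.6,100,8.8),(612.9,-99.6,5,8.8),(612.9,-99.6,80,8.8),(490.2,-218.4,80,11.5),(490.2,-218.4,48,11.5),(490.2,-218.4,108,11.5)],[474,-140.5,108,11.5])
E
```

```text
t 26.18 pos [ 476.2 -141.3  111.3] th 11.48 w 43.0 gf 0.0 F [ 0.4 -0.1 -0.8]
[0.962, -0.083, 0.053, 0, 0, 0.015] 3
   -> [612.9, -99.5, 100.0, 8.8]
[-0.0, 0.0, 0.634, 0, 0, -0.0] 2
   -> [612.9, -99.5, 5.0, 8.8]
[-0.0, 0.0, -0.5, 0, 0, -0.0] 2
   -> [612.9, -99.5, 80.0, 8.8]
[-0.93, 0.658, -0.0, 0, 0, -0.015] 3
   -> [490.2, -218.4, 80.0, 11.5]
[0.0, -0.0, 0.213, 0, 0, -0.0] 1
   -> [490.2, -218.4, 48.0, 11.5]
[0.0, -0.0, -0.4, 0, 0, -0.0] 1
   -> [490.2, -218.4, 108.0, 11.5]
```

>>> {"op": "play_rows", "data": {"moves": [[0.962,-0.083,0.053,0,0,0.015,0],[0.962,-0.083,0.053,0,0,0.015,0],[0.962,-0.083,0.053,0,0,0.015,0],[0.962,-0.083,0.053,0,0,0.015,0],[0.962,-0.083,0.053,0,0,0.015,0],[0.962,-0.083,0.053,0,0,0.015,0]]}}

```text
time: 26.92
tool_pos: [611.3, -99.9, 100.3]
tool_rot: [-0.0, 0.997, 0.076, -0.001]
force: [0.2, -0.5, 0.5]
width: 42.5
grip_force: 0.0
```

>>> {"op": "play_rows", "data": {"moves": [[0,0,0.3,0,0,0,0],[0,0,0.5,0,0,0,0],[0,0,0.6,0,0,0,0],[0,0,0.634,0,0,0,0],[0,0,0.634,0,0,0,0],[0,0,0.634,0,0,0,1],[0,0,0.634,0,0,0,1],[0,0,0.634,0,0,0,1],[0,0,0.634,0,0,0,1]]}}

```text
time: 28.05
tool_pos: [614.0, -99.8, 7.2]
tool_rot: [0.0, 0.997, 0.077, 0.001]
force: [0.9, 0.4, 7.0]
width: 9.5
grip_force: 59.8
```

>>> {"op": "play_rows", "data": {"moves": [[0,0,-0.1,0,0,0,1],[0,0,-0.3,0,0,0,1],[0,0,-0.5,0,0,0,1],[0,0,-0.5,0,0,0,1],[0,0,-0.5,0,0,0,1]]}}

```text
time: 28.68
tool_pos: [612.4, -99.4, 80.5]
tool_rot: [-0.0, 0.997, 0.077, -0.0]
force: [-0.1, 0.6, -0.1]
width: 9.7
grip_force: 59.0
```

>>> {"op": "play_rows", "data": {"moves": [[-0.2,0.15,0,0,0,-0.004,1],[-0.4,0.29,0,0,0,-0.008,1],[-0.6,0.43,0,0,0,-0.012,1],[-0.8,0.57,0,0,0,-0.015,1],[-0.93,0.658,0,0,0,-0.015,1],[-0.93,0.658,0,0,0,-0.015,1],[-0.93,0.658,0,0,0,-0.015,1],[-0.93,0.658,0,0,0,-0.015,1],[-0.93,0.658,0,0,0,-0.015,1]]}}

```text
time: 29.8
tool_pos: [490.5, -217.8, 80.6]
tool_rot: [-0.0, 0.995, 0.101, -0.0]
force: [0.3, -0.5, 0.2]
width: 9.6
grip_force: 59.0
```

>>> {"op": "play_rows", "data": {"moves": [[0,0.003,0.1,0,0,0,1],[0,0.003,0.17,0,0,0,1],[0,0.003,0.205,0,0,0,1],[0,0.003,0.213,0,0,0,1],[0,0.003,0.213,0,0,0,1],[0,0.003,0.213,0,0,0,1]]}}

```text
time: 30.55
tool_pos: [489.7, -218.8, 49.2]
tool_rot: [-0.0, 0.995, 0.1, -0.0]
force: [-3.3, 0.8, 6.7]
width: 9.5
grip_force: 59.9
```

>>> {"op": "play_rows", "data": {"moves": [[0,0,0,0,0,0,0.6],[0,0,0,0,0,0,0.3],[0,0,0,0,0,0,0],[0,0,-0.2,0,0,0,0],[0,0,-0.4,0,0,0,0],[0,0,-0.4,0,0,0,0],[0,0,-0.4,0,0,0,0]]}}

```text
time: 31.42
tool_pos: [489.6, -218.6, 108.1]
tool_rot: [-0.0, 0.995, 0.1, -0.0]
force: [0.2, 0.7, -0.6]
width: 42.7
grip_force: 0.0
```

```bash
python3 - <<'E'
from plan import *
state()
plan([(530,-60,150,50),(*U(135,-1),160,TM),(*U(135,-1),47,TM)],[490.2,-218.9,108,11.5])
E
```

```text
t 31.43 pos [ 489.6 -218.6  108.1] th 11.48 w 42.7 gf 0.0 F [ 0.2  0.7 -0.6]
[0.471, -0.985, -0.28, 0, 0, -0.2139] 4
   -> [530.0, -60.0, 150.0, 50.0]
[0.607, -0.598, -0.022, 0, 0, -0.0896] 3
[0.749, -0.406, -0.022, 0, 0, -0.0896] 3
[0.832, -0.182, -0.022, 0, 0, -0.0896] 3
   -> [499.3, 322.1, 159.9, 98.4]
[0.0, -0.0, 0.753, 0, 0, 0.0001] 2
   -> [499.3, 322.1, 47.0, 98.4]
```

>>> {"op": "play_rows", "data": {"moves": [[0.471,-0.985,-0.28,0,0,-0.2139,-1],[0.471,-0.985,-0.28,0,0,-0.2139,-1],[0.471,-0.985,-0.28,0,0,-0.2139,-1],[0.471,-0.985,-0.28,0,0,-0.2139,-1],[0.471,-0.985,-0.28,0,0,-0.2139,-1]]}}

```text
time: 32.05
tool_pos: [528.9, -59.2, 149.1]
tool_rot: [-0.001, 0.906, 0.423, -0.001]
force: [0.4, -0.2, 0.7]
width: 85.7
grip_force: 0.0
```

>>> {"op": "play_rows", "data": {"moves": [[0.607,-0.598,-0.022,0,0,-0.0896,-1],[0.607,-0.598,-0.022,0,0,-0.0896,-1],[0.607,-0.598,-0.022,0,0,-0.0896,-1],[0.607,-0.598,-0.022,0,0,-0.0896,-1]]}}

```text
time: 32.55
tool_pos: [519.1, 66.9, 153.0]
tool_rot: [-0.0, 0.838, 0.545, -0.001]
force: [-0.5, 0.1, -0.5]
width: 85.1
grip_force: 0.0
```

>>> {"op": "play_rows", "data": {"moves": [[0.749,-0.406,-0.022,0,0,-0.0896,-1],[0.749,-0.406,-0.022,0,0,-0.0896,-1],[0.749,-0.406,-0.022,0,0,-0.0896,-1],[0.749,-0.406,-0.022,0,0,-0.0896,-1]]}}

```text
time: 33.05
tool_pos: [509.7, 193.3, 156.7]
tool_rot: [0.0, 0.754, 0.657, -0.001]
force: [-0.1, 0.1, -0.4]
width: 85.5
grip_force: 0.0
```

>>> {"op": "play_rows", "data": {"moves": [[0.832,-0.182,-0.022,0,0,-0.0896,-1],[0.832,-0.182,-0.022,0,0,-0.0896,-1],[0.832,-0.182,-0.022,0,0,-0.0896,-1],[0.832,-0.182,-0.022,0,0,-0.0896,-1],[0.832,-0.182,-0.022,0,0,-0.0896,-1],[0.832,-0.182,-0.022,0,0,-0.0896,-1]]}}

```text
time: 33.8
tool_pos: [499.7, 320.4, 160.5]
tool_rot: [0.0, 0.655, 0.756, -0.0]
force: [0.1, -0.2, 0.4]
width: 85.6
grip_force: 0.0
```

```bash
python3 - <<'E'
from plan import *
state();t=avg("top",4);np.save("t2.npy",t)
# is there a board pile: colour in shaft
for a in(-35,-20,0,20):
    for z in (30,40):
        u,v=w2px("top",[[*U(a,-2),z]])[0].round().astype(int);print(a,z,t[v-2:v+3,u-2:u+3].mean((0,1)).round())
c=cv2.convertScaleAbs(cv2.resize(t[240:300,280:355],None,fx=8,fy=8,interpolation=cv2.INTER_CUBIC),alpha=1.4);cv2.imwrite("pics/j.png",c)
E
```

```text
t 33.8 pos [499.7 320.4 160.5] th 98.22 w 85.6 gf 0.0 F [ 0.1 -0.2  0.4]
-35 30 [122. 119. 118.]
-35 40 [122. 119. 117.]
-20 30 [135. 131. 128.]
-20 40 [135. 130. 128.]
0 30 [135. 131. 128.]
0 40 [134. 129. 126.]
20 30 [134. 129. 127.]
20 40 [134. 129. 127.]
```

View pics/j.png

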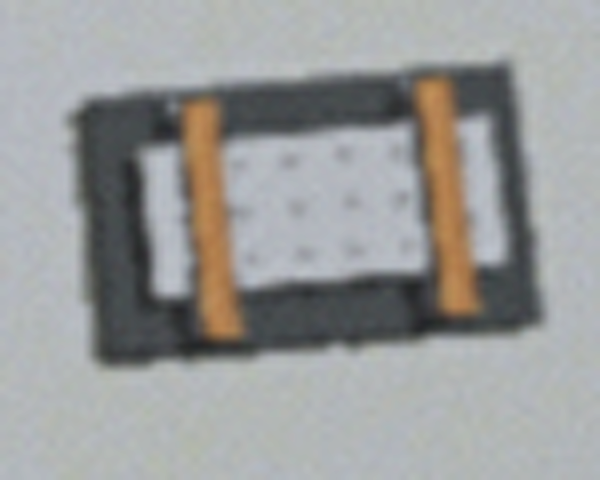

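The stack has the board and two sticks crosswise over the ribs. Board corners are (137,150), (492,120), (508,262) and (155,298). Checking offsets.

```bash
python3 - <<'E'
from plan import *
f=lambda p,z:px2w("top",(280+p[0]/8-.44,240+p[1]/8-.44),z)
a=math.radians(101.5);X=np.array([math.cos(a),math.sin(a)]);Y=np.array([-X[1],X[0]])
def rep(n,c):
    d=c-np.array([482.2,-179.2]);print(n,c.round(1),"rack xy",round(d@X,1),round(d@Y,1))
q=[f(p,42) for p in((137,150),(492,120),(508,262),(155,298))]
print([np.linalg.norm(q[i]-q[i-1]).round(1) for i in range(4)],np.degrees(np.arctan2(*(q[0]+q[3]-q[1]-q[2])[::-1])))
rep("board",np.mean(q,0))
q=[f(p,20) for p in((85,105),(510,68),(540,325),(100,362))];rep("rack",np.mean(q,0))
rep("sL",f((213,220),54));rep("sR",f((448,197),54))
E
```

```text
[np.float64(49.9), np.float64(121.5), np.float64(48.0), np.float64(120.1)] 101.6268351646779
board [ 482.2 -180.6] rack xy -1.3 0.3
rack [ 481.1 -178.3] rack xy 1.1 0.9
sL [ 472.8 -142.8] rack xy 37.5 1.9
sR [ 489.2 -220.7] rack xy -42.0 1.4
```

>>> {"op": "play_rows", "data": {"moves": [[0,0,0.4,0,0,0,-1],[0,0,0.4,0,0,0,-1],[0,0,0.6,0,0,0,-1],[0,0,0.753,0,0,0,-1],[0,0,0.753,0,0,0,-1],[0,0,0.753,0,0,0,1],[0,0,0.753,0,0,0,1],[0,0,0.753,0,0,0,1],[0,0,0.753,0,0,0,1],[0,0,0.753,0,0,0,1]], "squeeze": 70}}

```text
time: 35.25
tool_pos: [499.3, 322.4, 48.9]
tool_rot: [-0.0, 0.654, 0.757, 0.0]
force: [-2.8, -0.8, 5.1]
width: 23.2
grip_force: 68.8
```

>>> {"op": "play_rows", "data": {"moves": [[-0.08,0,0,0,0,0,1],[-0.16,0,0,0,0,0,1],[-0.24,0,0,0,0,0,1],[-0.3,0,0,0,0,0,1],[-0.335,0,0,0,0,0,1],[-0.34,0,0,0,0,0,1],[-0.34,0,0,0,0,0,1],[-0.34,0,0,0,0,0,1],[-0.34,0,0,0,0,0,1]]}}

```text
time: 36.38
tool_pos: [506.6, 272.9, 48.9]
tool_rot: [-0.001, 0.654, 0.757, 0.001]
force: [-3.8, 4.0, 6.2]
width: 22.5
grip_force: 68.9
```

>>> {"op": "play_rows", "data": {"moves": [[0.08,0,0,0,0,0,1],[0.16,0,0,0,0,0,1],[0.24,0,0,0,0,0,1],[0.3,0,0,0,0,0,1],[0.34,0,0,0,0,0,1],[0.34,0,0,0,0,0,-1],[0.34,0,0,0,0,0,-1],[0.34,0,0,0,0,0,-1],[0.34,0,0,0,0,0,-1]]}}

```text
time: 37.5
tool_pos: [499.4, 322.0, 47.6]
tool_rot: [-0.0, 0.654, 0.757, -0.0]
force: [-0.2, -0.2, 0.1]
width: 85.3
grip_force: 0.0
```

>>> {"op": "play_rows", "data": {"moves": [[0,0,-0.3,0,0,0,-1],[0,0,-0.687,0,0,0,-1],[0,0,-0.687,0,0,0,-1],[0,0,-0.687,0,0,0,-1]]}}

```text
time: 38.0
tool_pos: [499.4, 322.0, 150.9]
tool_rot: [0.0, 0.654, 0.757, 0.0]
force: [-0.3, -0.4, -0.7]
width: 85.3
grip_force: 0.0
```

>>> {"op": "play_rows", "data": {"moves": [[-0.743,0.006,0,0,0,0,-1],[-0.743,0.006,0,0,0,0,-1],[-0.743,0.006,0,0,0,0,-1]]}}

```text
time: 38.38
tool_pos: [515.1, 208.6, 148.2]
tool_rot: [-0.001, 0.655, 0.756, -0.002]
force: [0.2, 1.1, 0.2]
width: 85.7
grip_force: 0.0
```

>>> {"op": "play_rows", "data": {"moves": [[-0.743,0.006,0,0,0,0,-1],[-0.743,0.006,0,0,0,0,-1],[-0.743,0.006,0,0,0,0,-1],[-0.743,0.006,0,0,0,0,-1]]}}

```text
time: 38.88
tool_pos: [532.9, 102.6, 149.6]
tool_rot: [-0.001, 0.654, 0.757, -0.0]
force: [-0.2, -0.4, -0.1]
width: 85.5
grip_force: 0.0
```

>>> {"op": "play_rows", "data": {"moves": [[0,0,0.4,0,0,0,-1],[0,0,0.6,0,0,0,-1],[0,0,0.76,0,0,0,-1],[0,0,0.91,0,0,0,-1],[0,0,0.91,0,0,0,-1],[0,0,0.91,0,0,0,1],[0,0,0.91,0,0,0,1],[0,0,0.91,0,0,0,1],[0,0,0.91,0,0,0,1]], "squeeze": 60}}

```text
time: 40.0
tool_pos: [533.6, 102.3, 15.7]
tool_rot: [-0.0, 0.654, 0.757, 0.0]
force: [-3.8, 2.1, 5.1]
width: 48.5
grip_force: 63.6
```

```bash
python3 - <<'E'
from plan import *
o=state();p=o["tool_pos"][:2]-MO;print(p@MU,p@MN)
E
```

```text
t 40.0 pos [533.6 102.3  15.7] th 98.38 w 48.5 gf 63.6 F [-3.8  2.1  5.1]
-87.54222741974017 -2.8832982846277453
```

Same grip as before. Pull, release, regrip at the centre.

>>> {"op": "play_rows", "data": {"moves": [[-0.08,0.004,-0.008,0,0,0,1],[-0.16,0.004,-0.008,0,0,0,1],[-0.24,0.004,-0.008,0,0,0,1],[-0.32,0.004,-0.008,0,0,0,1],[-0.4,0.004,-0.008,0,0,0,1],[-0.48,0.004,-0.008,0,0,0,1],[-0.56,0.004,-0.008,0,0,0,1],[-0.613,0.004,-0.005,0,0,0,1],[-0.613,0.004,0,0,0,0,1],[-0.613,0.004,0,0,0,0,1]]}}

```text
time: 41.25
tool_pos: [549.5, 9.4, 15.7]
tool_rot: [0.002, 0.654, 0.757, 0.0]
force: [-1.9, -2.2, 9.3]
width: 48.2
grip_force: 63.9
```

```bash
python3 - <<'E'
from plan import *
o=state();p=o["tool_pos"][:2]-MO;print(p@MU,p@MN)
E
```

```text
t 41.25 pos [549.5   9.4  15.7] th 98.36 w 48.2 gf 63.9 F [-1.9 -2.2  9.3]
-181.75005651553099 -5.090708105996811
```

>>> {"op": "play_rows", "data": {"moves": [[0,0,0,0,0,0,-1],[0,0,0,0,0,0,-1],[0,0,0,0,0,0,-1],[0.1,0,-0.4,0,0,0,-1],[0.28,0,-0.5,0,0,0,-1],[0.28,0,-0.5,0,0,0,-1],[0.28,0,-0.5,0,0,0,-1],[0.28,0,-0.5,0,0,0,-1]]}}

```text
time: 42.25
tool_pos: [540.4, 51.9, 87.8]
tool_rot: [-0.001, 0.654, 0.757, -0.001]
force: [-1.0, -0.5, 0.6]
width: 85.2
grip_force: 0.0
```

```bash
python3 - <<'E'
from plan import *
o=state();p=o["tool_pos"][:2]-MO;print(p@MU,p@MN)
t=avg("top",3)
for a in(-35,-20,0,20):
    for z in (20,30):
        u,v=w2px("top",[[*U(a,-2),z]])[0].round().astype(int);print(a,z,t[v-2:v+3,u-2:u+3].mean((0,1)).round())
E
```

```text
t 42.25 pos [540.4  51.9  87.8] th 98.35 w 85.2 gf 0.0 F [-1.  -0.5  0.6]
-138.3346180975634 -2.2931890454126
-35 20 [40. 39. 25.]
-35 30 [41. 40. 25.]
-20 20 [52. 51. 40.]
-20 30 [52. 51. 40.]
0 20 [102. 102. 102.]
0 30 [114. 112. 111.]
20 20 [137. 132. 129.]
20 30 [136. 131. 128.]
```

>>> {"op": "play_rows", "data": {"moves": [[-0.013,0.012,0.25,0,0,0,-1],[-0.013,0.012,0.4,0,0,0,-1],[-0.013,0.012,0.49,0,0,0,-1],[-0.013,0.012,0.49,0,0,0,-1],[-0.013,0.012,0.49,0,0,0,1],[-0.013,0.012,0.49,0,0,0,1],[-0.013,0.012,0.49,0,0,0,1],[-0.013,0.012,0.49,0,0,0,1],[-0.013,0.012,0.49,0,0,0,1]], "squeeze": 70}}

```text
time: 43.52
tool_pos: [545.1, 51.0, 17.4]
tool_rot: [0.001, 0.654, 0.757, 0.001]
force: [-0.2, 0.1, 6.4]
width: 48.2
grip_force: 73.6
```

```bash
python3 - <<'E'
from plan import *
o=state();p=o["tool_pos"][:2]-MO;print(p@MU,p@MN)
E
```

```text
t 43.52 pos [545.1  51.   17.4] th 98.37 w 48.2 gf 73.6 F [-0.2  0.1  6.4]
-139.9065240044964 -6.867276113722695
```

>>> {"op": "play_rows", "data": {"moves": [[0,0,-0.05,0,0,0,1],[0,0,-0.2,0,0,0,1],[0,0,-0.4,0,0,0,1],[0,0,-0.6,0,0,0,1],[0,0,-0.7,0,0,0,1],[0,0,-0.7,0,0,0,1],[0,0,-0.7,0,0,0,1],[0,0,-0.7,0,0,0,1]]}}

```text
time: 44.52
tool_pos: [542.3, 50.8, 119.1]
tool_rot: [-0.001, 0.654, 0.757, -0.001]
force: [-0.4, 0.0, -2.0]
width: 48.1
grip_force: 72.9
```

```bash
python3 - <<'E'
from plan import *
o=state();p=o["tool_pos"]
plan([(482,-179.2,118,101.5)],[*map(float,p),th(o)])
E
```

```text
t 44.52 pos [542.3  50.8 119.1] th 98.37 w 48.1 gf 72.9 F [-0.4  0.  -2. ]
[-0.729, -0.31, 0.004, 0, 0, -0.0087] 2
[-0.721, -0.33, 0.004, 0, 0, -0.0087] 2
   -> [482.1, -179.2, 117.9, 101.5]
```

>>> {"op": "play_rows", "data": {"moves": [[-0.2,-0.08,0,0,0,-0.002,1],[-0.45,-0.18,0,0,0,-0.005,1],[-0.729,-0.31,0.004,0,0,-0.0087,1],[-0.729,-0.31,0.004,0,0,-0.0087,1]]}}

```text
time: 45.02
tool_pos: [511.8, -66.2, 118.9]
tool_rot: [-0.001, 0.645, 0.765, -0.001]
force: [0.6, 0.6, -1.1]
width: 47.7
grip_force: 72.8
```

>>> {"op": "play_rows", "data": {"moves": [[-0.25,-0.11,0,0,0,-0.003,1],[-0.5,-0.22,0,0,0,-0.006,1],[-0.65,-0.29,0,0,0,-0.0087,1],[-0.721,-0.33,0.004,0,0,-0.0087,1],[-0.721,-0.33,0.004,0,0,-0.0087,1],[-0.721,-0.33,0.2,0,0,-0.0087,1],[-0.721,-0.33,0.37,0,0,-0.0087,1],[-0.721,-0.33,0.37,0,0,-0.0087,1],[-0.721,-0.33,0.37,0,0,-0.0087,1],[-0.721,-0.33,0.37,0,0,-0.0087,1]]}}

```text
time: 46.28
tool_pos: [484.6, -179.3, 66.1]
tool_rot: [0.001, 0.633, 0.775, 0.0]
force: [0.0, -0.2, -1.2]
width: 47.8
grip_force: 72.8
```

>>> {"op": "play_rows", "data": {"moves": [[0,0,0,0,0,0,1],[0,0,0,0,0,0,1],[0,0,0,0,0,0,1],[0,0,0,0,0,0,1],[0,0,0,0,0,0,1]]}}

```text
time: 46.9
tool_pos: [483.2, -179.2, 64.6]
tool_rot: [-0.0, 0.633, 0.774, -0.0]
force: [-0.7, -0.3, -1.7]
width: 48.2
grip_force: 72.8
```

```bash
python3 - <<'E'
from plan import *
o=state()
t=avg("top",3)
for a in(-35,-20,0,20):
        u,v=w2px("top",[[*U(a,-2),20]])[0].round().astype(int);print(a,t[v-2:v+3,u-2:u+3].mean((0,1)).round())
E
```

```text
t 46.9 pos [ 483.2 -179.2   64.6] th 101.5 w 48.2 gf 72.8 F [-0.7 -0.3 -1.7]
-35 [118. 115. 114.]
-20 [134. 130. 127.]
0 [133. 129. 126.]
20 [132. 128. 125.]
```

>>> {"op": "play_rows", "data": {"moves": [[0,-0.007,0.04,0,0,0,1],[0,-0.007,0.07,0,0,0,1],[0,-0.007,0.085,0,0,0,1],[0,-0.007,0.091,0,0,0,1],[0,-0.007,0.091,0,0,0,1],[0,-0.007,0.091,0,0,0,1]]}}

```text
time: 47.8
tool_pos: [482.4, -179.5, 51.4]
tool_rot: [0.0, 0.633, 0.774, 0.0]
force: [-2.6, -0.1, 4.4]
width: 48.1
grip_force: 73.4
```

```bash
python3 - <<'E'
from plan import *
o=state()
E
```

```text
t 47.8 pos [ 482.4 -179.5   51.4] th 101.5 w 48.1 gf 73.4 F [-2.6 -0.1  4.4]
```

Seated exactly at the predicted height. Release, then stick 3 at (611.6, −183.6).

>>> {"op": "play_rows", "data": {"moves": [[0,0,0,0,0,0,0.2],[0,0,0,0,0,0,0],[0,0,0,0,0,0,-1],[0,0,0,0,0,0,-1],[0,0,-0.3,0,0,0,-1],[0,0,-0.6,0,0,0,-1],[0,0,-0.6,0,0,0,-1],[0,0,-0.6,0,0,0,-1]]}}

```text
time: 48.8
tool_pos: [482.1, -179.2, 140.6]
tool_rot: [-0.0, 0.633, 0.774, -0.0]
force: [0.0, 0.1, 0.3]
width: 85.2
grip_force: 0.0
```

```bash
python3 - <<'E'
from plan import *
o=state()
plan([(611.6,-183.6,110,-0.1),(611.6,-183.6,5,-0.1),(611.6,-183.6,110,-0.1),(474.2,-140,110,11.5),(474.2,-140,70,11.5)],[482,-179.2,140,101.5])
E
```

```text
t 48.8 pos [ 482.1 -179.2  140.6] th 101.5 w 85.2 gf 0.0 F [0.  0.1 0.3]
[-0.1, 0.42, 0.1, 0, 0, 0.2822] 5
[0.262, 0.344, 0.1, 0, 0, 0.2822] 5
   -> [611.5, -183.6, 110.0, -0.1]
[0.0, -0.0, 0.7, 0, 0, 0.0] 2
   -> [611.5, -183.6, 5.0, -0.1]
[0.0, -0.0, -0.7, 0, 0, 0.0] 2
   -> [611.5, -183.6, 110.0, -0.1]
[-0.916, -0.289, -0.0, 0, 0, -0.0644] 3
   -> [474.2, -140.0, 110.0, 11.5]
[-0.0, -0.0, 0.267, 0, 0, 0.0] 1
   -> [474.2, -140.0, 69.9, 11.5]
```

>>> {"op": "play_rows", "data": {"moves": [[-0.1,0.42,0.1,0,0,0.2822,0],[-0.1,0.42,0.1,0,0,0.2822,0],[-0.1,0.42,0.1,0,0,0.2822,0],[-0.1,0.42,0.1,0,0,0.2822,0],[-0.1,0.42,0.1,0,0,0.2822,0],[-0.1,0.42,0.1,0,0,0.2822,0]]}}

```text
time: 49.55
tool_pos: [545.6, -180.9, 123.7]
tool_rot: [-0.001, 0.903, 0.429, -0.001]
force: [0.6, -0.0, 0.3]
width: 42.6
grip_force: 0.0
```

>>> {"op": "play_rows", "data": {"moves": [[0.262,0.344,0.1,0,0,0.2822,0],[0.262,0.344,0.1,0,0,0.2822,0],[0.262,0.344,0.1,0,0,0.2822,0],[0.262,0.344,0.1,0,0,0.2822,0],[0.262,0.344,0.1,0,0,0.2822,0],[0.262,0.344,0.1,0,0,0.2822,0],[0.262,0.344,0.1,0,0,0.2822,0],[0.262,0.344,0.1,0,0,0.2822,0]]}}

```text
time: 50.55
tool_pos: [611.6, -183.7, 110.7]
tool_rot: [-0.0, 1.0, 0.0, -0.0]
force: [-0.6, -0.1, -0.1]
width: 42.6
grip_force: 0.0
```

>>> {"op": "play_rows", "data": {"moves": [[0,0,0.35,0,0,0,0],[0,0,0.55,0,0,0,0],[0,0,0.66,0,0,0,0],[0,0,0.7,0,0,0,0],[0,0,0.7,0,0,0,0],[0,0,0.7,0,0,0,1],[0,0,0.7,0,0,0,1],[0,0,0.7,0,0,0,1],[0,0,0.7,0,0,0,1]], "squeeze": 60}}

```text
time: 51.68
tool_pos: [613.1, -184.2, 7.7]
tool_rot: [0.0, 1.0, -0.001, 0.001]
force: [-1.1, 0.3, 5.9]
width: 9.2
grip_force: 59.2
```

>>> {"op": "play_rows", "data": {"moves": [[0,0,-0.1,0,0,0,1],[0,0,-0.3,0,0,0,1],[0,0,-0.5,0,0,0,1],[0,0,-0.7,0,0,0,1],[0,0,-0.7,0,0,0,1],[0,0,-0.7,0,0,0,1]]}}

```text
time: 52.42
tool_pos: [611.3, -183.5, 110.5]
tool_rot: [-0.0, 1.0, -0.001, -0.0]
force: [-0.6, 0.0, -1.1]
width: 9.3
grip_force: 58.6
```

>>> {"op": "play_rows", "data": {"moves": [[-0.22,-0.07,0,0,0,-0.016,1],[-0.44,-0.14,0,0,0,-0.032,1],[-0.66,-0.21,0,0,0,-0.048,1],[-0.85,-0.27,0,0,0,-0.0644,1],[-0.916,-0.289,0,0,0,-0.0644,1],[-0.916,-0.289,0,0,0,-0.0644,1],[-0.916,-0.289,0,0,0,-0.0644,1],[-0.916,-0.289,0,0,0,-0.0644,1],[-0.916,-0.289,0,0,0,-0.0644,1]]}}

```text
time: 53.55
tool_pos: [475.1, -140.4, 111.0]
tool_rot: [0.0, 0.995, 0.1, 0.0]
force: [-0.1, -0.7, 0.8]
width: 9.3
grip_force: 58.6
```

```bash
python3 - <<'E'
from plan import *
o=state()
E
```

```text
t 53.55 pos [ 475.1 -140.4  111. ] th 11.49 w 9.3 gf 58.6 F [-0.1 -0.7  0.8]
```

>>> {"op": "play_rows", "data": {"moves": [[-0.003,0,0.14,0,0,0,1],[-0.003,0,0.22,0,0,0,1],[-0.003,0,0.255,0,0,0,1],[-0.003,0,0.265,0,0,0,1],[-0.003,0,0.265,0,0,0,1],[-0.003,0,0.265,0,0,0,1]]}}

```text
time: 54.3
tool_pos: [474.6, -140.4, 71.7]
tool_rot: [0.0, 0.995, 0.1, 0.001]
force: [-0.3, -0.9, 1.2]
width: 9.3
grip_force: 58.8
```

>>> {"op": "play_rows", "data": {"moves": [[0,0,0,0,0,0,0.6],[0,0,0,0,0,0,0.3],[0,0,0,0,0,0,0],[0,0,-0.2,0,0,0,0],[0,0,-0.4,0,0,0,0],[0,0,-0.4,0,0,0,0],[0,0,-0.4,0,0,0,0]]}}

```text
time: 55.18
tool_pos: [473.7, -140.1, 130.7]
tool_rot: [-0.0, 0.995, 0.1, -0.0]
force: [-0.4, -0.2, 0.0]
width: 43.3
grip_force: 0.0
```

```bash
python3 - <<'E'
from plan import *
o=state()
plan([(624.5,-255.2,110,9.3),(624.5,-255.2,5,9.3),(624.5,-255.2,110,9.3),(490.2,-218.4,110,11.5)],[473.8,-140.1,130.2,11.5])
E
```

```text
t 55.17 pos [ 473.7 -140.1  130.7] th 11.5 w 43.3 gf 0.0 F [-0.4 -0.2  0. ]
[0.832, 0.952, 0.135, 0, 0, 0.0122] 4
   -> [624.6, -255.2, 109.9, 9.3]
[-0.0, 0.0, 0.7, 0, 0, 0.0] 2
   -> [624.6, -255.2, 4.9, 9.3]
[-0.0, 0.0, -0.7, 0, 0, 0.0] 2
   -> [624.6, -255.2, 109.9, 9.3]
[-0.844, -0.387, -0.0, 0, 0, -0.0122] 3
   -> [490.2, -218.3, 109.9, 11.5]
```

>>> {"op": "play_rows", "data": {"moves": [[0.832,0.952,0,0,0,0.0122,0],[0.832,0.952,0,0,0,0.0122,0],[0.832,0.952,0.135,0,0,0.0122,0],[0.832,0.952,0.135,0,0,0.0122,0],[0.832,0.952,0.135,0,0,0.0122,0],[0.832,0.952,0.135,0,0,0.0122,0],[0.832,0.952,0.135,0,0,0.0122,0]]}}

```text
time: 56.05
tool_pos: [624.4, -254.6, 112.2]
tool_rot: [0.0, 0.997, 0.081, 0.001]
force: [-0.4, 0.5, 0.4]
width: 42.7
grip_force: 0.0
```

>>> {"op": "play_rows", "data": {"moves": [[0,0,0.35,0,0,0,0],[0,0,0.55,0,0,0,0],[0,0,0.66,0,0,0,0],[0,0,0.7,0,0,0,0],[0,0,0.7,0,0,0,0],[0,0,0.7,0,0,0,1],[0,0,0.7,0,0,0,1],[0,0,0.7,0,0,0,1],[0,0,0.7,0,0,0,1]]}}

```text
time: 57.18
tool_pos: [626.0, -255.9, 7.7]
tool_rot: [0.001, 0.997, 0.081, 0.001]
force: [-0.8, 1.3, 5.2]
width: 9.2
grip_force: 59.2
```

>>> {"op": "play_rows", "data": {"moves": [[0,0,-0.1,0,0,0,1],[0,0,-0.3,0,0,0,1],[0,0,-0.5,0,0,0,1],[0,0,-0.7,0,0,0,1],[0,0,-0.7,0,0,0,1],[0,0,-0.7,0,0,0,1]]}}

```text
time: 57.92
tool_pos: [624.3, -255.1, 110.5]
tool_rot: [-0.0, 0.997, 0.081, -0.0]
force: [-0.0, -0.8, -1.0]
width: 9.2
grip_force: 58.6
```

>>> {"op": "play_rows", "data": {"moves": [[-0.22,-0.1,0,0,0,-0.003,1],[-0.44,-0.2,0,0,0,-0.006,1],[-0.66,-0.3,0,0,0,-0.009,1],[-0.8,-0.365,0,0,0,-0.0122,1],[-0.844,-0.387,0,0,0,-0.0122,1],[-0.844,-0.387,0,0,0,-0.0122,1],[-0.844,-0.387,0,0,0,-0.0122,1],[-0.844,-0.387,0,0,0,-0.0122,1],[-0.844,-0.387,0,0,0,-0.0122,1]]}}

```text
time: 59.05
tool_pos: [491.0, -218.6, 110.9]
tool_rot: [0.0, 0.995, 0.1, 0.0]
force: [-0.5, 0.3, -0.3]
width: 9.8
grip_force: 58.6
```

```bash
python3 - <<'E'
from plan import *
o=state()
E
```

```text
t 59.05 pos [ 491.  -218.6  110.9] th 11.51 w 9.8 gf 58.6 F [-0.5  0.3 -0.3]
```

Place it, then go to the knob by the same path.

>>> {"op": "play_rows", "data": {"moves": [[-0.003,0,0.14,0,0,0,1],[-0.003,0,0.22,0,0,0,1],[-0.003,0,0.255,0,0,0,1],[-0.003,0,0.267,0,0,0,1],[-0.003,0,0.267,0,0,0,1],[-0.003,0,0.267,0,0,0,1]]}}

```text
time: 59.8
tool_pos: [490.5, -218.8, 71.7]
tool_rot: [0.0, 0.995, 0.1, 0.0]
force: [-1.1, 0.6, 4.3]
width: 9.1
grip_force: 59.2
```

>>> {"op": "play_rows", "data": {"moves": [[0,0,0,0,0,0,0.6],[0,0,0,0,0,0,0.3],[0,0,0,0,0,0,0],[0,0,-0.2,0,0,0,0],[0,0,-0.4,0,0,0,0],[0,0,-0.4,0,0,0,0],[0,0,-0.4,0,0,0,0]]}}

```text
time: 60.68
tool_pos: [489.6, -218.4, 130.2]
tool_rot: [-0.0, 0.995, 0.1, -0.0]
force: [-0.3, 0.5, -0.0]
width: 42.5
grip_force: 0.0
```

```bash
python3 - <<'E'
from plan import *
o=state()
plan([(530,-60,150,50),(*U(135,-1),160,TM),(*U(135,-1),47,TM)],[489.8,-218.3,129.9,11.5])
E
```

```text
t 60.67 pos [ 489.6 -218.4  130.2] th 11.5 w 42.5 gf 0.0 F [-0.3  0.5 -0. ]
[0.473, -0.981, -0.134, 0, 0, -0.2139] 4
   -> [530.0, -60.0, 150.0, 50.0]
[0.607, -0.598, -0.022, 0, 0, -0.0896] 3
[0.749, -0.406, -0.022, 0, 0, -0.0896] 3
[0.832, -0.182, -0.022, 0, 0, -0.0896] 3
   -> [499.3, 322.2, 159.9, 98.4]
[-0.0, -0.0, 0.753, 0, 0, 0.0001] 2
   -> [499.3, 322.2, 47.0, 98.4]
```

>>> {"op": "play_rows", "data": {"moves": [[0.473,-0.981,-0.134,0,0,-0.2139,-1],[0.473,-0.981,-0.134,0,0,-0.2139,-1],[0.473,-0.981,-0.134,0,0,-0.2139,-1],[0.473,-0.981,-0.134,0,0,-0.2139,-1],[0.473,-0.981,-0.134,0,0,-0.2139,-1]]}}

```text
time: 61.3
tool_pos: [529.2, -59.5, 149.3]
tool_rot: [-0.001, 0.906, 0.423, -0.001]
force: [0.3, 0.6, -0.1]
width: 85.6
grip_force: 0.0
```

>>> {"op": "play_rows", "data": {"moves": [[0.607,-0.598,-0.022,0,0,-0.0896,-1],[0.607,-0.598,-0.022,0,0,-0.0896,-1],[0.607,-0.598,-0.022,0,0,-0.0896,-1],[0.607,-0.598,-0.022,0,0,-0.0896,-1]]}}

```text
time: 61.8
tool_pos: [519.5, 66.7, 153.5]
tool_rot: [-0.0, 0.838, 0.545, -0.001]
force: [-0.2, -0.6, 0.1]
width: 84.7
grip_force: 0.0
```

>>> {"op": "play_rows", "data": {"moves": [[0.749,-0.406,-0.022,0,0,-0.0896,-1],[0.749,-0.406,-0.022,0,0,-0.0896,-1],[0.749,-0.406,-0.022,0,0,-0.0896,-1],[0.749,-0.406,-0.022,0,0,-0.0896,-1]]}}

```text
time: 62.3
tool_pos: [510.0, 193.0, 157.1]
tool_rot: [0.0, 0.754, 0.657, -0.001]
force: [0.2, -0.4, 0.9]
width: 85.7
grip_force: 0.0
```

>>> {"op": "play_rows", "data": {"moves": [[0.832,-0.182,-0.022,0,0,-0.0896,-1],[0.832,-0.182,-0.022,0,0,-0.0896,-1],[0.832,-0.182,-0.022,0,0,-0.0896,-1],[0.832,-0.182,-0.022,0,0,-0.0896,-1],[0.832,-0.182,-0.022,0,0,-0.0896,-1],[0.832,-0.182,-0.022,0,0,-0.0896,-1]]}}

```text
time: 63.05
tool_pos: [500.0, 320.2, 160.8]
tool_rot: [0.0, 0.654, 0.756, -0.0]
force: [0.7, -0.0, 0.1]
width: 85.4
grip_force: 0.0
```

```bash
python3 - <<'E'
from plan import *
state();t=avg("top",4);np.save("t3.npy",t)
a=cv2.resize(t[240:300,280:355],None,fx=6,fy=6,interpolation=cv2.INTER_CUBIC)
b=cv2.resize(t[205:265,165:215],None,fx=6,fy=6,interpolation=cv2.INTER_CUBIC)
cv2.imwrite("pics/k.png",cv2.convertScaleAbs(np.hstack([a,b]),alpha=1.4))
E
```

```text
t 63.05 pos [500.  320.2 160.8] th 98.24 w 85.4 gf 0.0 F [ 0.7 -0.   0.1]
```

View pics/k.png

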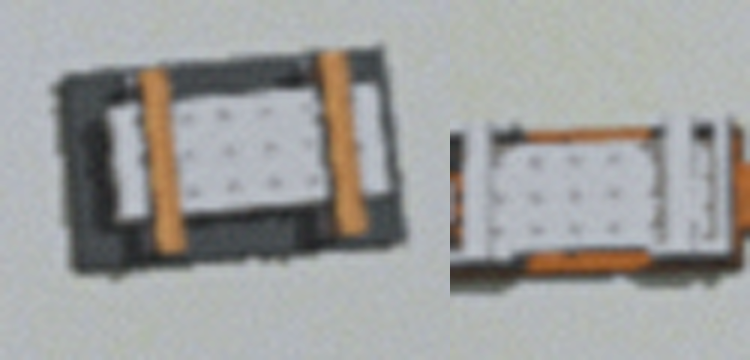

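The picture shows board 2 with sticks squared on the rack, and a third board (holes visible) in the shaft. Repeating the draw.

```bash
python3 - <<'E'
from plan import *
f=lambda p,z:px2w("top",(280+p[0]/6-.42,240+p[1]/6-.42),z)
a=math.radians(101.5);X=np.array([math.cos(a),math.sin(a)]);Y=np.array([-X[1],X[0]])
def rep(n,c):
    d=c-np.array([482.2,-179.2]);print(n,c.round(1),"rack xy",round(d@X,1),round(d@Y,1))
q=[f(p,64) for p in((108,107),(380,83),(391,192),(117,220))]
print([np.linalg.norm(q[i]-q[i-1]).round(1) for i in range(4)],np.degrees(np.arctan2(*(q[0]+q[3]-q[1]-q[2])[::-1])))
rep("board",np.mean(q,0));rep("sL",f((163,160),76));rep("sR",f((342,143),76))
E
```

```text
[np.float64(49.9), np.float64(122.3), np.float64(48.3), np.float64(122.4)] 101.7424670386866
board [ 482.9 -181. ] rack xy -1.9 -0.3
sL [ 473.4 -142.2] rack xy 38.0 1.3
sR [ 489.6 -220.1] rack xy -41.5 0.9
```

>>> {"op": "play_rows", "data": {"moves": [[0,0,0.4,0,0,0,-1],[0,0,0.4,0,0,0,-1],[0,0,0.6,0,0,0,-1],[0,0,0.753,0,0,0,-1],[0,0,0.753,0,0,0,-1],[0,0,0.753,0,0,0,1],[0,0,0.753,0,0,0,1],[0,0,0.753,0,0,0,1],[0,0,0.753,0,0,0,1],[0,0,0.753,0,0,0,1]], "squeeze": 70}}

```text
time: 64.5
tool_pos: [499.4, 322.1, 49.3]
tool_rot: [-0.0, 0.654, 0.757, 0.0]
force: [-3.5, -1.0, 7.0]
width: 22.9
grip_force: 69.0
```

>>> {"op": "play_rows", "data": {"moves": [[-0.08,0,0,0,0,0,1],[-0.16,0,0,0,0,0,1],[-0.24,0,0,0,0,0,1],[-0.3,0,0,0,0,0,1],[-0.335,0,0,0,0,0,1],[-0.34,0,0,0,0,0,1],[-0.34,0,0,0,0,0,1],[-0.34,0,0,0,0,0,1],[-0.34,0,0,0,0,0,1]]}}

```text
time: 65.62
tool_pos: [506.7, 272.6, 49.2]
tool_rot: [-0.001, 0.654, 0.757, 0.001]
force: [-5.4, 2.2, 4.9]
width: 22.9
grip_force: 69.0
```

>>> {"op": "play_rows", "data": {"moves": [[0.08,0,0,0,0,0,1],[0.16,0,0,0,0,0,1],[0.24,0,0,0,0,0,1],[0.3,0,0,0,0,0,1],[0.34,0,0,0,0,0,1],[0.34,0,0,0,0,0,-1],[0.34,0,0,0,0,0,-1],[0.34,0,0,0,0,0,-1],[0.34,0,0,0,0,0,-1]]}}

```text
time: 66.75
tool_pos: [499.7, 321.7, 47.9]
tool_rot: [-0.0, 0.654, 0.757, -0.0]
force: [-1.0, -0.3, -0.1]
width: 85.6
grip_force: 0.0
```

>>> {"op": "play_rows", "data": {"moves": [[0,0,-0.3,0,0,0,-1],[0,0,-0.687,0,0,0,-1],[0,0,-0.687,0,0,0,-1],[0,0,-0.687,0,0,0,-1]]}}

```text
time: 67.25
tool_pos: [499.6, 321.8, 151.2]
tool_rot: [0.0, 0.654, 0.757, 0.0]
force: [0.4, 0.0, -0.1]
width: 85.3
grip_force: 0.0
```

>>> {"op": "play_rows", "data": {"moves": [[-0.743,0.006,0,0,0,0,-1],[-0.743,0.006,0,0,0,0,-1],[-0.743,0.006,0,0,0,0,-1]]}}

```text
time: 67.62
tool_pos: [515.4, 208.4, 148.5]
tool_rot: [-0.001, 0.655, 0.756, -0.002]
force: [-0.1, -0.1, -0.8]
width: 85.3
grip_force: 0.0
```

>>> {"op": "play_rows", "data": {"moves": [[-0.743,0.006,0,0,0,0,-1],[-0.743,0.006,0,0,0,0,-1],[-0.743,0.006,0,0,0,0,-1],[-0.743,0.006,0,0,0,0,-1]]}}

```text
time: 68.12
tool_pos: [533.2, 102.4, 149.9]
tool_rot: [-0.001, 0.654, 0.757, -0.0]
force: [-0.8, -0.4, 0.3]
width: 85.3
grip_force: 0.0
```

>>> {"op": "play_rows", "data": {"moves": [[0,0,0.4,0,0,0,-1],[0,0,0.6,0,0,0,-1],[0,0,0.76,0,0,0,-1],[0,0,0.91,0,0,0,-1],[0,0,0.91,0,0,0,-1],[0,0,0.91,0,0,0,1],[0,0,0.91,0,0,0,1],[0,0,0.91,0,0,0,1],[0,0,0.91,0,0,0,1]], "squeeze": 60}}

```text
time: 69.25
tool_pos: [533.6, 101.9, 16.0]
tool_rot: [-0.0, 0.653, 0.757, -0.0]
force: [-4.4, 1.0, 4.9]
width: 48.2
grip_force: 63.5
```

```bash
python3 - <<'E'
from plan import *
o=state();p=o["tool_pos"][:2]-MO;print(p@MU,p@MN)
E
```

```text
t 69.25 pos [533.6 101.9  16. ] th 98.4 w 48.2 gf 63.5 F [-4.4  1.   4.9]
-87.87268923482131 -2.9143762909542197
```

>>> {"op": "play_rows", "data": {"moves": [[-0.08,0.004,-0.008,0,0,0,1],[-0.16,0.004,-0.008,0,0,0,1],[-0.24,0.004,-0.008,0,0,0,1],[-0.32,0.004,-0.008,0,0,0,1],[-0.4,0.004,-0.008,0,0,0,1],[-0.48,0.004,-0.008,0,0,0,1],[-0.56,0.004,-0.008,0,0,0,1],[-0.613,0.004,-0.005,0,0,0,1],[-0.613,0.004,0,0,0,0,1],[-0.613,0.004,0,0,0,0,1]]}}

```text
time: 70.5
tool_pos: [549.9, 9.1, 16.0]
tool_rot: [0.002, 0.653, 0.757, 0.0]
force: [-1.5, -4.3, 7.5]
width: 48.3
grip_force: 63.7
```

>>> {"op": "play_rows", "data": {"moves": [[0,0,0,0,0,0,-1],[0,0,0,0,0,0,-1],[0,0,0,0,0,0,-1],[0.1,0,-0.4,0,0,0,-1],[0.28,0,-0.5,0,0,0,-1],[0.28,0,-0.5,0,0,0,-1],[0.28,0,-0.5,0,0,0,-1],[0.28,0,-0.5,0,0,0,-1]]}}

```text
time: 71.5
tool_pos: [540.7, 51.7, 88.1]
tool_rot: [-0.001, 0.654, 0.757, -0.001]
force: [0.2, 0.7, 0.2]
width: 85.3
grip_force: 0.0
```

>>> {"op": "play_rows", "data": {"moves": [[-0.013,0.012,0.25,0,0,0,-1],[-0.013,0.012,0.4,0,0,0,-1],[-0.013,0.012,0.49,0,0,0,-1],[-0.013,0.012,0.49,0,0,0,-1],[-0.013,0.012,0.49,0,0,0,1],[-0.013,0.012,0.49,0,0,0,1],[-0.013,0.012,0.49,0,0,0,1],[-0.013,0.012,0.49,0,0,0,1],[-0.013,0.012,0.49,0,0,0,1]], "squeeze": 70}}

```text
time: 72.62
tool_pos: [545.4, 50.8, 17.7]
tool_rot: [0.001, 0.653, 0.757, 0.001]
force: [-0.2, -0.4, 6.2]
width: 47.3
grip_force: 73.5
```

```bash
python3 - <<'E'
from plan import *
o=state();p=o["tool_pos"][:2]-MO;print(p@MU,p@MN)
E
```

```text
t 72.62 pos [545.4  50.8  17.7] th 98.4 w 47.3 gf 73.5 F [-0.2 -0.4  6.2]
-140.2205074644573 -7.122683635492729
```

>>> {"op": "play_rows", "data": {"moves": [[0,0,-0.05,0,0,0,1],[0,0,-0.2,0,0,0,1],[0,0,-0.4,0,0,0,1],[0,0,-0.6,0,0,0,1],[0,0,-0.8,0,0,0,1],[0,0,-0.8,0,0,0,1],[0,0,-0.8,0,0,0,1],[0,0,-0.8,0,0,0,1]]}}

```text
time: 73.62
tool_pos: [542.3, 50.6, 134.0]
tool_rot: [-0.001, 0.654, 0.757, -0.001]
force: [0.1, -0.1, -1.8]
width: 48.0
grip_force: 72.7
```

```bash
python3 - <<'E'
from plan import *
o=state();p=o["tool_pos"]
plan([(482,-179.2,134,101.5)],[*map(float,p),th(o)])
E
```

```text
t 73.62 pos [542.3  50.6 134. ] th 98.38 w 48.0 gf 72.7 F [ 0.1 -0.1 -1.8]
[-0.728, -0.31, 0.0, 0, 0, -0.0087] 2
[-0.72, -0.33, 0.0, 0, 0, -0.0087] 2
   -> [482.1, -179.2, 134.0, 101.5]
```

>>> {"op": "play_rows", "data": {"moves": [[-0.2,-0.08,0,0,0,-0.002,1],[-0.45,-0.18,0,0,0,-0.005,1],[-0.728,-0.31,0,0,0,-0.0087,1],[-0.728,-0.31,0,0,0,-0.0087,1]]}}

```text
time: 74.12
tool_pos: [511.9, -66.3, 134.5]
tool_rot: [-0.001, 0.644, 0.765, -0.001]
force: [0.0, 1.6, -1.9]
width: 47.7
grip_force: 72.7
```

>>> {"op": "play_rows", "data": {"moves": [[-0.25,-0.11,0,0,0,-0.003,1],[-0.5,-0.22,0,0,0,-0.006,1],[-0.65,-0.29,0,0,0,-0.0087,1],[-0.72,-0.33,0,0,0,-0.0087,1],[-0.72,-0.33,0,0,0,-0.0087,1],[-0.72,-0.33,0.15,0,0,-0.0087,1],[-0.72,-0.33,0.32,0,0,-0.0087,1],[-0.72,-0.33,0.32,0,0,-0.0087,1],[-0.72,-0.33,0.32,0,0,-0.0087,1],[-0.72,-0.33,0.32,0,0,-0.0087,1]]}}

```text
time: 75.38
tool_pos: [484.8, -179.2, 89.4]
tool_rot: [0.001, 0.632, 0.775, 0.0]
force: [-0.3, -0.2, -0.5]
width: 47.8
grip_force: 72.7
```

>>> {"op": "play_rows", "data": {"moves": [[0,0,0,0,0,0,1],[0,0,0,0,0,0,1],[0,0,0,0,0,0,1],[0,0,0,0,0,0,1],[0,0,0,0,0,0,1]]}}

```text
time: 76.0
tool_pos: [483.6, -179.1, 88.0]
tool_rot: [-0.0, 0.633, 0.774, -0.0]
force: [-0.7, 1.0, -0.7]
width: 48.0
grip_force: 72.6
```

```bash
python3 - <<'E'
from plan import *
o=state()
E
```

```text
t 76.0 pos [ 483.6 -179.1   88. ] th 101.51 w 48.0 gf 72.6 F [-0.7  1.  -0.7]
```

>>> {"op": "play_rows", "data": {"moves": [[0,-0.01,0.045,0,0,0,1],[0,-0.01,0.075,0,0,0,1],[0,-0.01,0.092,0,0,0,1],[0,-0.01,0.099,0,0,0,1],[0,-0.01,0.099,0,0,0,1],[0,-0.01,0.099,0,0,0,1]]}}

```text
time: 76.75
tool_pos: [482.3, -179.5, 73.6]
tool_rot: [0.0, 0.633, 0.775, -0.0]
force: [-1.4, 0.2, 5.0]
width: 47.7
grip_force: 73.3
```

```bash
python3 - <<'E'
from plan import *
o=state()
E
```

```text
t 76.75 pos [ 482.3 -179.5   73.6] th 101.52 w 47.7 gf 73.3 F [-1.4  0.2  5. ]
```

>>> {"op": "play_rows", "data": {"moves": [[0,0,0,0,0,0,0.2],[0,0,0,0,0,0,0],[0,0,0,0,0,0,-1],[0,0,0,0,0,0,-1],[0,0,-0.3,0,0,0,-1],[0,0,-0.6,0,0,0,-1],[0,0,-0.6,0,0,0,-1],[0,0,-0.6,0,0,0,-1]]}}

```text
time: 77.75
tool_pos: [481.9, -179.3, 162.7]
tool_rot: [-0.0, 0.633, 0.775, -0.0]
force: [-1.2, -0.1, -0.4]
width: 85.4
grip_force: 0.0
```

>>> {"op": "play_rows", "data": {"moves": [[0.95,0.2,0,0,0,0,-1],[0.95,0.2,0,0,0,0,-1],[0.95,0.2,0,0,0,0,-1],[0.95,0.2,0,0,0,0,-1],[0.95,0.2,0,0,0,0,-1]]}}

```text
time: 78.38
tool_pos: [482.4, -34.2, 161.9]
tool_rot: [-0.001, 0.632, 0.775, -0.001]
force: [0.2, -0.4, -0.4]
width: 85.4
grip_force: 0.0
```

```bash
python3 - <<'E'
from plan import *
state();t=avg("top",4);np.save("t4.npy",t)
crop(t,280,230,150,100,5.3,"pics/l.png")
E
```

```text
t 78.38 pos [482.4 -34.2 161.9] th 101.53 w 85.4 gf 0.0 F [ 0.2 -0.4 -0.4]
```

View pics/l.png

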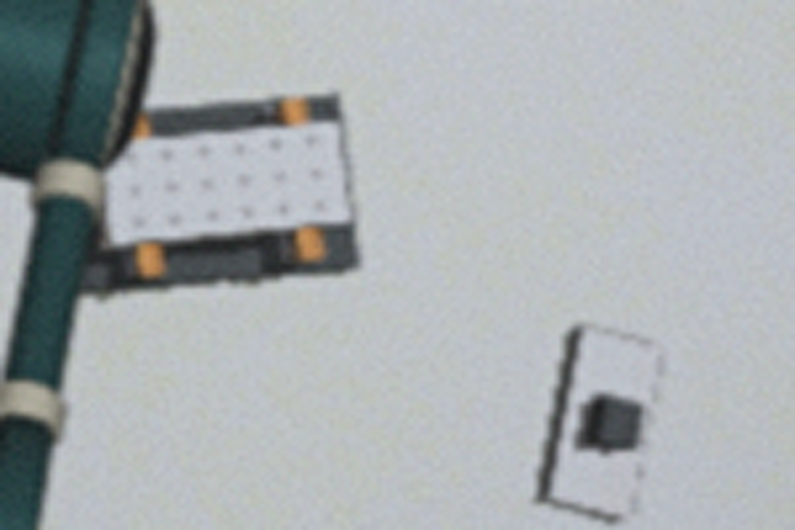

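Three boards are stacked squarely, top board at (105–350, 122–245). Weight corners are (582,325), (663,345), (627,519), (546,500), with its grip at (613,423).

```bash
python3 - <<'E'
from plan import *
f=lambda p,z:px2w("top",(280+p[0]/5.3-.41,230+p[1]/5.3-.41),z)
q=[f(p,18) for p in((582,325),(663,345),(627,519),(546,500))]
c=np.mean(q,0);a=np.degrees(np.arctan2(*(q[0]+q[1]-q[2]-q[3])[::-1]))
print(c,[np.linalg.norm(q[i]-q[i-1]).round(1) for i in range(4)],a,f((617,423),48))
x,y=c
plan([(462,-200,170,90),(x,y,130,a+90),(x,y,24,a+90),(x,y,140,a+90),(482.2,-179.5,150,11.5)],[482.3,-34.2,162,101.5])
E
```

```text
[ 389.25751265 -391.94358213] [np.float64(90.3), np.float64(42.4), np.float64(89.7), np.float64(41.7)] -8.697152069398031 [ 388.83154939 -390.29478739]
[-0.528, -0.176, -0.027, 0, 0, 0.0319] 2
[-0.543, -0.123, -0.027, 0, 0, 0.0319] 2
   -> [462.0, -200.0, 170.1, 90.0]
[-0.64, -0.243, 0.134, 0, 0, np.float64(0.0242)] 2
[-0.656, -0.193, 0.134, 0, 0, np.float64(0.0242)] 2
   -> [389.3, -391.9, 129.9, 81.3]
[-0.0, -0.0, 0.706, 0, 0, np.float64(0.0)] 2
   -> [389.3, -391.9, 24.0, 81.3]
[-0.0, -0.0, -0.773, 0, 0, np.float64(0.0)] 2
   -> [389.3, -391.9, 140.0, 81.3]
[0.747, 0.199, -0.033, 0, 0, np.float64(0.1939)] 4
[0.726, -0.264, -0.033, 0, 0, np.float64(0.1939)] 4
   -> [482.2, -179.5, 149.9, 11.5]
```

>>> {"op": "play_rows", "data": {"moves": [[-0.528,-0.176,-0.027,0,0,0.0319,-1],[-0.528,-0.176,-0.027,0,0,0.0319,-1],[-0.528,-0.176,-0.027,0,0,0.0319,-1]]}}

```text
time: 78.95
tool_pos: [473.0, -118.6, 167.4]
tool_rot: [0.0, 0.672, 0.741, 0.0]
force: [0.4, 0.2, 0.8]
width: 85.4
grip_force: 0.0
```

>>> {"op": "play_rows", "data": {"moves": [[-0.543,-0.123,-0.027,0,0,0.0319,-1],[-0.543,-0.123,-0.027,0,0,0.0319,-1],[-0.543,-0.123,-0.027,0,0,0.0319,-1]]}}

```text
time: 79.32
tool_pos: [462.9, -200.4, 171.3]
tool_rot: [-0.0, 0.708, 0.706, 0.0]
force: [-0.0, 0.5, -0.5]
width: 85.3
grip_force: 0.0
```

>>> {"op": "play_rows", "data": {"moves": [[-0.64,-0.243,0.134,0,0,0.0242,-1],[-0.64,-0.243,0.134,0,0,0.0242,-1],[-0.64,-0.243,0.134,0,0,0.0242,-1]]}}

```text
time: 79.7
tool_pos: [425.6, -295.9, 150.2]
tool_rot: [-0.001, 0.734, 0.679, -0.0]
force: [-0.3, 0.1, 0.7]
width: 85.3
grip_force: 0.0
```

>>> {"op": "play_rows", "data": {"moves": [[-0.656,-0.193,0.134,0,0,0.0242,-1],[-0.656,-0.193,0.134,0,0,0.0242,-1],[-0.656,-0.193,0.134,0,0,0.0242,-1],[-0.656,-0.193,0.134,0,0,0.0242,-1],[-0.656,-0.193,0.134,0,0,0.0242,-1],[-0.656,-0.193,0.134,0,0,0.0242,-1],[-0.656,-0.193,0.134,0,0,0.0242,-1]]}}

```text
time: 80.58
tool_pos: [390.7, -391.0, 131.3]
tool_rot: [0.0, 0.758, 0.652, 0.0]
force: [-0.6, -0.3, -0.4]
width: 85.6
grip_force: 0.0
```

```bash
python3 - <<'E'
from plan import *
state()
E
```

```text
t 80.58 pos [ 390.7 -391.   131.3] th 81.38 w 85.6 gf 0.0 F [-0.6 -0.3 -0.4]
```

>>> {"op": "play_rows", "data": {"moves": [[0,0,0.35,0,0,0,-1],[0,0,0.55,0,0,0,-1],[0,0,0.66,0,0,0,-1],[0,0,0.7,0,0,0,-1],[0,0,0.7,0,0,0,-1],[0,0,0.7,0,0,0,1],[0,0,0.7,0,0,0,1],[0,0,0.7,0,0,0,1],[0,0,0.7,0,0,0,1]], "squeeze": 100}}

```text
time: 81.7
tool_pos: [390.4, -391.9, 26.9]
tool_rot: [0.0, 0.759, 0.652, -0.0]
force: [-1.3, 1.1, 3.9]
width: 22.1
grip_force: 100.7
```

```bash
python3 - <<'E'
from plan import *
state()
E
```

```text
t 81.7 pos [ 390.4 -391.9   26.9] th 81.33 w 22.1 gf 100.7 F [-1.3  1.1  3.9]
```

>>> {"op": "play_rows", "data": {"moves": [[0,0,-0.05,0,0,0,1],[0,0,-0.2,0,0,0,1],[0,0,-0.4,0,0,0,1],[0,0,-0.6,0,0,0,1],[0,0,-0.8,0,0,0,1],[0,0,-0.8,0,0,0,1],[0,0,-0.8,0,0,0,1]]}}

```text
time: 82.58
tool_pos: [389.3, -390.4, 144.2]
tool_rot: [-0.002, 0.759, 0.652, -0.0]
force: [0.5, 0.8, -6.9]
width: 21.8
grip_force: 99.3
```

```bash
python3 - <<'E'
from plan import *
o=state()
plan([(482.2,-179.5,150,11.5)],[*map(float,o["tool_pos"]),th(o)])
E
```

```text
t 82.58 pos [ 389.3 -390.4  144.2] th 81.32 w 21.8 gf 99.3 F [ 0.5  0.8 -6.9]
[0.742, 0.2, -0.019, 0, 0, 0.194] 4
[0.723, -0.26, -0.019, 0, 0, 0.194] 4
   -> [482.3, -179.5, 149.9, 11.5]
```

>>> {"op": "play_rows", "data": {"moves": [[0.18,0.05,0,0,0,0.05,1],[0.36,0.1,0,0,0,0.1,1],[0.55,0.15,-0.01,0,0,0.15,1],[0.742,0.2,-0.019,0,0,0.194,1],[0.742,0.2,-0.019,0,0,0.194,1],[0.742,0.2,-0.019,0,0,0.194,1]]}}

```text
time: 83.32
tool_pos: [435.7, -285.4, 147.1]
tool_rot: [-0.001, 0.919, 0.395, -0.001]
force: [0.5, -0.0, -5.8]
width: 22.4
grip_force: 99.3
```

>>> {"op": "play_rows", "data": {"moves": [[0.18,-0.06,0,0,0,0.05,1],[0.36,-0.13,0,0,0,0.1,1],[0.55,-0.2,-0.01,0,0,0.15,1],[0.723,-0.26,-0.019,0,0,0.194,1],[0.723,-0.26,-0.019,0,0,0.194,1],[0.723,-0.26,0.06,0,0,0.194,1],[0.723,-0.26,0.14,0,0,0.194,1],[0.723,-0.26,0.14,0,0,0.194,1],[0.723,-0.26,0.14,0,0,0.194,1],[0.723,-0.26,0.14,0,0,0.194,1]]}}

```text
time: 84.58
tool_pos: [483.6, -181.0, 128.4]
tool_rot: [0.0, 0.995, 0.1, 0.0]
force: [-0.8, 0.7, -5.2]
width: 21.6
grip_force: 99.3
```

>>> {"op": "play_rows", "data": {"moves": [[0,0,0,0,0,0,1],[0,0,0,0,0,0,1],[0,0,0,0,0,0,1],[0,0,0,0,0,0,1],[0,0,0,0,0,0,1]]}}

```text
time: 85.2
tool_pos: [483.3, -180.6, 127.9]
tool_rot: [-0.0, 0.995, 0.1, -0.0]
force: [-0.3, -0.1, -6.1]
width: 21.3
grip_force: 99.3
```

```bash
python3 - <<'E'
from plan import *
state()
E
```

```text
t 85.2 pos [ 483.3 -180.6  127.9] th 11.49 w 21.3 gf 99.3 F [-0.3 -0.1 -6.1]
```

>>> {"op": "play_rows", "data": {"moves": [[-0.005,-0.008,0.05,0,0,0,1],[-0.005,-0.008,0.08,0,0,0,1],[-0.005,-0.008,0.095,0,0,0,1],[-0.005,-0.008,0.1,0,0,0,1],[-0.005,-0.008,0.102,0,0,0,1],[-0.005,-0.008,0.102,0,0,0,1]]}}

```text
time: 85.95
tool_pos: [482.4, -179.6, 112.9]
tool_rot: [0.0, 0.995, 0.1, 0.0]
force: [-0.8, 0.4, -3.0]
width: 21.9
grip_force: 99.7
```

```bash
python3 - <<'E'
from plan import *
state()
E
```

```text
t 85.95 pos [ 482.4 -179.6  112.9] th 11.48 w 21.9 gf 99.7 F [-0.8  0.4 -3. ]
```

>>> {"op": "play_rows", "data": {"moves": [[0,0,0.006,0,0,0,1],[0,0,0.006,0,0,0,1],[0,0,0.006,0,0,0,0.3],[0,0,0.006,0,0,0,0],[0,0,0.006,0,0,0,-0.5],[0,0,-0.2,0,0,0,-0.5],[0,0,-0.6,0,0,0,-0.5],[0,0,-0.6,0,0,0,-0.5],[0,0,-0.6,0,0,0,-0.5]]}}

```text
time: 87.08
tool_pos: [482.4, -179.6, 202.8]
tool_rot: [0.0, 0.995, 0.1, 0.0]
force: [-0.8, 0.2, -0.9]
width: 63.7
grip_force: 0.0
```

>>> {"op": "play_rows", "data": {"moves": [[0.3,-0.95,-0.1,0,0,0,-0.5],[0.3,-0.95,-0.1,0,0,0,-0.5],[0.3,-0.95,-0.1,0,0,0,-0.5],[0.3,-0.95,-0.1,0,0,0,-0.5]]}}

```text
time: 87.58
tool_pos: [497.0, -29.3, 215.8]
tool_rot: [-0.0, 0.995, 0.102, -0.001]
force: [-0.7, -1.0, 0.1]
width: 64.0
grip_force: 0.0
```

>>> {"op": "play_rows", "data": {"moves": [[-0.1,-0.95,0,0,0,0,-0.5],[-0.1,-0.95,0,0,0,0,-0.5],[-0.1,-0.95,0,0,0,0,-0.5],[-0.1,-0.95,0,0,0,0,-0.5]]}}

```text
time: 88.08
tool_pos: [454.0, 105.6, 216.2]
tool_rot: [0.0, 0.995, 0.101, -0.001]
force: [0.9, -0.7, -0.5]
width: 64.1
grip_force: 0.0
```

```bash
python3 - <<'E'
from plan import *
state();t=avg("top",4)
a=cv2.resize(t[235:305,275:365],None,fx=8,fy=8,interpolation=cv2.INTER_CUBIC)
cv2.imwrite("pics/n.png",cv2.convertScaleAbs(a,alpha=1.4))
# dark grip & board centre check
h=math.radians(101.5);X=np.array([math.cos(h),math.sin(h)]);Y=np.array([-X[1],X[0]])
def seg(m,z,n):
    ys,xs=np.where(m);P=np.array([px2w("top",(x,y),z) for x,y in zip(xs,ys)])-[482.2,-179.5];A=P@X;B=P@Y
    print(n,len(xs),"x",A.min().round(1),A.max().round(1),"y",B.min().round(1),B.max().round(1),"mean",A.mean().round(1),B.mean().round(1))
g=cv2.cvtColor(t,cv2.COLOR_BGR2GRAY);M=np.zeros_like(g)
p=w2px("top",[[*(np.array([482.2,-179.5])+a*X+b*Y),134] for a,b in((-20,-17),(20,-17),(20,17),(-20,17))]);cv2.fillPoly(M,[p.astype(int)],1)
seg((g<80)&(M>0),134,"grip")
hsv=cv2.cvtColor(t,cv2.COLOR_BGR2HSV);m=cv2.inRange(hsv,(8,90,60),(25,255,255))>0
m[:235]=0;m[305:]=0;m[:,:275]=0;m[:,365:]=0;seg(m,76,"sticks")
E
```

```text
t 88.08 pos [454.  105.6 216.2] th 11.59 w 64.1 gf 0.0 F [ 0.9 -0.7 -0.5]
grip 109 x -13.3 18.1 y -10.4 13.0 mean 2.7 1.2
sticks 102 x -47.1 45.9 y -37.8 40.2 mean -1.0 7.0
```

View pics/n.png

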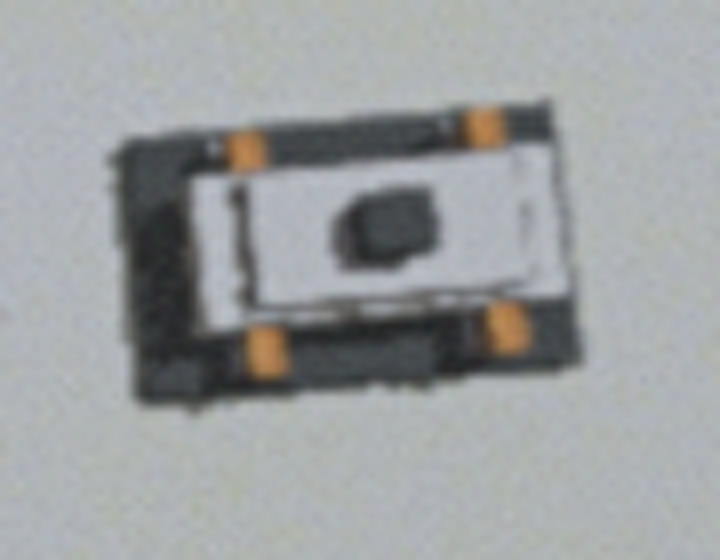

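The weight sits flat in the middle of the top board (slab 235–530, 160–300; grip at 390, 225) and the stack is squared on the rack. Handing in.

```bash
python3 -c "
from bench import *
print(close_job())"
```

```text
the job is handed in; nothing more can be done
None
```

I handed the job in at about 88 s with all three boards stacked squared on the rack, two sticks between each pair and the weight in the middle on top; the hand-in returned no verdict, and I viewed 15 pictures, one over the limit of 14.

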